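# Slide the stop block round the cranked bar to its buffer

## Task

Take the pale drilled block with the orange foot band, thread it over the free end of the bent steel bar and work it round the bend and along to the pillar by feel, never forcing it, so that it does not bind and the bar is not swung out of its setting. Press it gently home so that the red buffer gives a few millimetres, then let go and leave the block hanging upright on the bar against the buffer. Leave the dark undrilled block and the try square alone.

Things in the scene. Friction and masses are not known exactly. Their poses are not given: they have to be found in the camera images.
- pillar: Fixed green base plate 100 x 80 x 12 mm with a dark steel post, diameter 36 mm, top 157 mm above the bench. Origin: centre of the underside. The bent bar sticks out of the post, level. It is only nipped up: it turns about the post's upright axis against friction of about 1.5 N m, so some 7 N sideways at its tip swings it out of its setting.
- bar_tip (a point): Very end of the free, rounded tip of the bent steel bar (round bar, diameter 12 mm), on its centre line, 145 mm above the bench. x points outward along the outer leg, z up. That leg is straight for 80 mm from the tip back to the bend. The bend is level, centre line radius 50 mm, curving towards the point's +y going outward, about 60 degrees: bent by hand, up to 6 degrees off.
- bar_seat (a point): Point on the centre line of the bar's inner leg, 63 mm from the post's axis, where the middle of the bore lies when the block just touches the unpressed red buffer. Its x points away from the post along the inner leg, z up. From this point outward the inner leg is straight for about 52 mm (hand-bent: 47 to 57), then the bend begins.
- buffer (a joint): Travel of the red buffer ring (diameter 29 mm, 10 mm long) on the inner leg beside the post: 0 free, grows as it is pushed towards the post, against a spring of 0.9 N per mm, at most 0.009 m (solid). Beyond 7 mm it is spoilt.
- block: Loose pale beech block with an orange band round its foot: 26 mm along x, 36 mm along y, 60 mm tall. Round bore right through along its x axis, diameter 15 mm, centre 42 mm above the foot. Origin: centre of the underside; z up. 80 to 170 g. Grip it across its y faces. Either end may go on first. If pressed on the bar with over 15 N it is bruised.
- block_bore (a point): Middle of the block's bore, 42 mm above its foot on its upright centre line; axes as the block's.
- blank: Loose dark undrilled block with a grey foot band, 26 x 36 x 60 mm: not wanted. Origin: centre of the underside.
- square: Loose try square lying flat: dark wooden stock 130 x 20 x 16 mm along its y, steel blade 200 x 35 mm along its x: not wanted. Origin: under the middle of the stock.
Mind the look-alikes: they are no part of the job. Leave any purple look-alike of the block alone.

How it is judged:
By the outcome, as a careful person would: the job done as asked, in the order asked, and still so for the second after the job is handed in, with the robot touching nothing.
It also fails if it takes over 69 s, if anything falls off the work surface, if the arm or the gripper's body presses on something with over 40 N, if the wrist force passes 120 N, or if a joint passes its speed limit or range.

## Robot

A 6-joint arm with a two-finger parallel gripper is mounted at the origin on the work surface. World frame = base frame: x ahead of the robot, y to its left, z up, the work surface at z = 0. Lengths are in m, angles in rad, forces in N, time in s.
With the tool pointing down it reaches from about 0.35 to 0.85 m from the base axis. Payload 8.1 kg.
Tool frame: the origin (TCP) lies at the very end of the fingers, on their centre line; the grasp point (between the pads) lies ctrl.grip_point_offset behind it (ctrl.grip_point_offset is the distance from the TCP to the grasp point, in m); x points along the fingers, y is the direction in which the jaws open and shut, and the axes are right-handed (so a half turn about x gives the same grasp; the last joint's range is limited). The gripper opens to 85 mm and grips with 20 to 120 N. Pads are 22 mm wide; open, the fingers measure 114 mm over their backs; the gripper's body (76 mm by 85 mm) begins 54 mm behind the grasp point. The pads swing forward as they close: fully open they stand 13 mm farther back than shut.
Start: joints at [-1.194, 0.13, 1.488, -0, 1.523, -0.085], TCP at [0.267, -0.537, 0.231] pointing down, gripper open.
Joint ranges: [-2.96, 2.96], [-0.89, 2.26], [0.02, 2.5], [-1.34, 4.48], [0, 2.73], [-2.66, 2.66]. Speed limits (rad/s): [2.39, 2.39, 2.79, 3.14, 3.14, 3.14].

## Interface

Orientations are given as a unit quaternion [w, x, y, z].
In Python, from rig import ctrl gives the robot as it stands.
- The arm moves only by the tool apply_moves, never from a script. Its argument "rows" is one flat list of numbers, 7 for each row, row after row: the turn, a rotation vector about the tool's x, y, z in degrees, then the shift along the tool's x, y, z in m, then the finger opening in m, from 0 to 0.0854. A call has 1 to 10 rows; each row shifts and turns the pose as measured when the row begins, along the tool's axes as they then stand; what a row does not reach is not made up. A row lasts 1/8 s, in which the tool goes at most 62.5 mm and 10.7 degrees, less where a joint would pass 70% of its speed; a pose out of reach is approached as far as the arm can. A call with a gripper value outside its range is refused whole. The fingers move at their own pace and stop on an object; "squeeze" is the grip in N (left out, the last holds). Time passes only in rows, so rows that do not move let the fingers close. It gives the time, the measured TCP pose, the force and the opening at its end, in the units of the state.
- ctrl.observe(): the state, without advancing time (a new reading comes with each control period).
- ctrl.grab_frame(name): name is "scene" or "top" or "wrist"; returns the picture (384x512x3 uint8, red, green, blue); there is no depth.
- ctrl.camera_model(name): a dict with "vertical_fov" (degrees; the focal length in pixels is half the picture's height over the tangent of half this angle, whatever the lens; pixels are square), "cx", "cy" (the principal point, pixels), "R" (3x3) and "t" (3): a world point X has camera coordinates R X + t. Camera axes: x right, y down, z forward; pixel columns grow to the right and rows downward; lengths in m; the calibration is good to about 2 mm. A picture is of the moment at which its call begins: read the wrist's pose just before it. camera_model takes no time and is no camera call; for the wrist camera it gives the pose at the moment of the call.
- ctrl.close_job(): hands the job in, once; it reports no verdict.
The state is a dict: "clock": time; "joint_pos": joint angles; "joint_vel": joint speeds; "joint_torque": joint torques, N m; "tcp_pos": TCP position; "tcp_rot": TCP orientation; "ft_force": force on the tool from outside, world axes, zero at the start; "wrist_torque": the same for the moment, N m; "gripper_width": opening from 0.0 (shut) to 1.0 (fully open).
Only numpy, scipy, OpenCV 4.12 (cv2) and the standard library are available. Lean on these libraries where they do the work, as an engineer would, in place of code of your own. Each camera call takes 0.05 s, during which the arm holds its last target.

## Working session

There is one attempt and no reset: what is moved stays moved. The work goes in short steps, Python scripts to look and compute and a tool call to move; the robot and the scene stay as the last step left them, time stands still between calls to the robot, and variables do not carry over. Pictures are saved under pics/ and viewed, and the job is handed in when it is done.

Besides the shell and the picture viewer there is one more tool, called after ">>>" by a JSON object that holds its "api" and its "payload", one argument or row to a line. apply_moves: Moves the arm, as the interface text tells. Its arguments: {"type":"object","properties":{"rows":{"type":"array"},"squeeze":{"type":"number"}},"required":["rows"]}

```bash
ls; mkdir -p pics; python3 - <<'E'
from rig import ctrl
import cv2,numpy as np
print(ctrl.observe()); print(ctrl.grip_point_offset)
for n in ["scene","top","wrist"]:
    print(n,ctrl.camera_model(n))
    f=ctrl.grab_frame(n); cv2.imwrite(f"pics/a_{n}.png",f[:,:,::-1])
E
```

```text
pics
{'clock': 0.0, 'joint_pos': array([-1.19441557e+00,  1.31152325e-01,  1.48928805e+00, -1.68004575e-05,
        1.52304589e+00, -8.54109772e-02]), 'joint_vel': array([ 0.00127219, -0.00031282,  0.00169913, -0.00041692, -0.00027441,
       -0.00020718]), 'joint_torque': array([-2.65767732e-03, -5.69401753e+01, -5.00562394e+01, -5.55778570e-04,
        1.47887907e-02, -1.91029017e-05]), 'tcp_pos': array([ 0.26713019, -0.53661737,  0.23024493]), 'tcp_rot': array([-0.16115983, -0.68823811, -0.16248295,  0.68844397]), 'ft_force': array([ 0.2270081 , -0.10779295,  0.22102797]), 'wrist_torque': array([-0.02502105,  0.03428181,  0.02055854]), 'gripper_width': 1.0033998975778409}
0.0187
scene {'vertical_fov': 48.418303968845414, 'cx': 254.61535297695207, 'cy': 199.82625896138674, 'R': array([[ 0.66766737,  0.74445926,  0.00082909],
       [ 0.59931531, -0.53683386, -0.59382706],
       [-0.44163497,  0.39697583, -0.80459228]]), 't': array([-0.38945632, -0.26219956,  1.37453267])}
top {'vertical_fov': 43.91128582990643, 'cx': 254.32019725342127, 'cy': 186.3980997876966, 'R': array([[ 0.00853169, -0.99994105,  0.0067167 ],
       [-0.99262263, -0.00928127, -0.1208891 ],
       [ 0.12094431, -0.00563576, -0.9926433 ]]), 't': array([0.0197824 , 0.55177908, 1.43637629])}
wrist {'vertical_fov': 64.76235131210474, 'cx': 253.73317269373527, 'cy': 194.54026246651986, 'R': array([[ 0.44498556, -0.89553471, -0.00233154],
       [-0.84849626, -0.42244231,  0.31874221],
       [-0.28642965, -0.13985737, -0.94783858]]), 't': array([-0.59804514, -0.04030459,  0.3803129 ])}
```

View pics/a_scene.png

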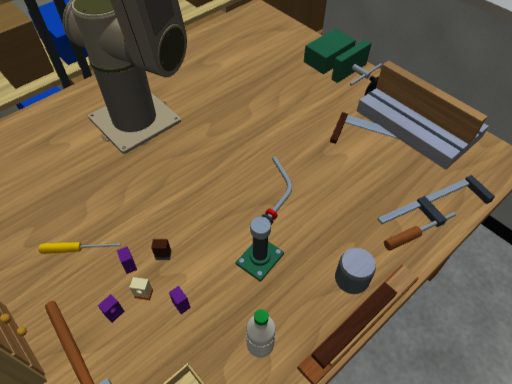

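View pics/a_top.png

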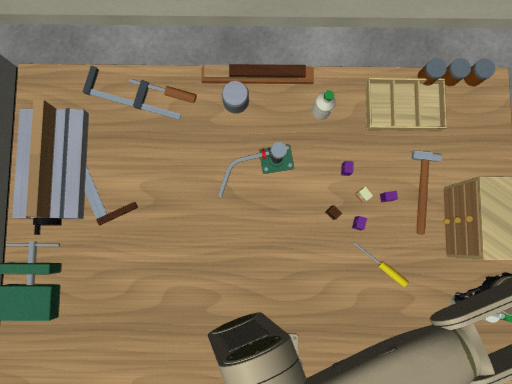

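View pics/a_wrist.png

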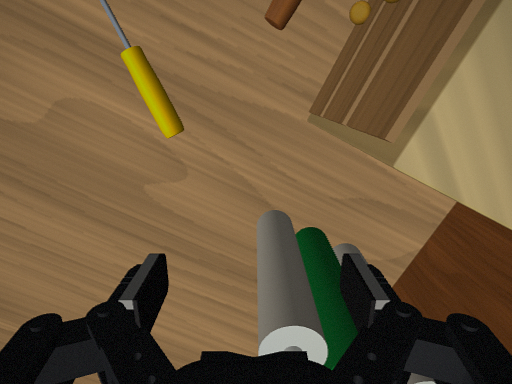

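The top view shows the pale block at about (365,194), the blank at (334,212), and purple look-alikes around them. The pillar is at (277,155). Its bar runs left and bends down to a tip near (222,195).

```bash
cat > h.py <<'E'
import numpy as np, cv2
from rig import ctrl
from scipy.spatial.transform import Rotation as Ro
def K(m):
    f=192/np.tan(np.radians(m["vertical_fov"]/2)); return f
def ray(m,u,v):
    f=K(m); d=np.array([(u-m["cx"])/f,(v-m["cy"])/f,1]); R=np.array(m["R"]); return -R.T@m["t"], R.T@d
def onz(m,u,v,z):
    o,d=ray(m,u,v); return o+d*(z-o[2])/d[2]
def proj(m,X):
    c=np.array(m["R"])@np.array(X)+m["t"]; f=K(m); return f*c[0]/c[2]+m["cx"], f*c[1]/c[2]+m["cy"]
def tri(m1,p1,m2,p2):
    o1,d1=ray(m1,*p1);o2,d2=ray(m2,*p2)
    s=np.linalg.lstsq(np.c_[d1,-d2],o2-o1,rcond=None)[0]
    a=o1+s[0]*d1;b=o2+s[1]*d2; return (a+b)/2,np.linalg.norm(a-b)
def tool():
    s=ctrl.observe(); q=s["tcp_rot"]; return np.array(s["tcp_pos"]),Ro.from_quat([q[1],q[2],q[3],q[0]]).as_matrix()
def plan(P,yaw,pos_row=0.06,deg_row=10.5):
    """tool down, tool y at world yaw (mod 180) -> total rotvec deg tool, shift tool"""
    p,R=tool(); best=None
    for k in (0,np.pi):
        y=np.array([np.cos(yaw+k),np.sin(yaw+k),0]); x=np.array([0,0,-1.]); z=np.cross(x,y)
        Rt=np.c_[x,y,z]; rv=Ro.from_matrix(R.T@Rt).as_rotvec(degrees=True)
        if best is None or np.linalg.norm(rv)<np.linalg.norm(best): best=rv
    print("rot deg",best.round(2),"shift tool m",(R.T@(np.array(P)-p)).round(4),"world",(np.array(P)-p).round(4))
E
python3 - <<'E'
from h import *
t=ctrl.camera_model("top"); s=ctrl.camera_model("scene")
T=cv2.imread("pics/a_top.png");S=cv2.imread("pics/a_scene.png")
cv2.imwrite("pics/b1.png",cv2.resize(T[130:240,200:400],None,fx=4,fy=4,interpolation=cv2.INTER_CUBIC))
cv2.imwrite("pics/b2.png",cv2.resize(S[145:325,90:300],None,fx=3.3,fy=3.3,interpolation=cv2.INTER_CUBIC))
print("block",onz(t,365,194,.05),"blank",onz(t,334,212,.05))
print("tip",onz(t,222,195,.145),"bend",onz(t,238,158,.145),"post",onz(t,279,150,.157))
p,R=tool(); print(p,R)
m=ctrl.camera_model("wrist"); o=-np.array(m["R"]).T@m["t"]; print("cam in tool",R.T@(o-p),"cam axes in tool\n",R.T@np.array(m["R"]).T)
E
```

```text
block [ 0.52936038 -0.31293012  0.05      ] blank [ 0.47356035 -0.21763929  0.05      ]
tip [0.51249516 0.11700223 0.145     ] bend [0.61965106 0.07288824 0.145     ] post [ 0.64175439 -0.0440799   0.157     ]
[ 0.26719101 -0.53675445  0.23047341] [[-5.19627055e-04  4.45544316e-01 -8.95259734e-01]
 [ 1.32103501e-03 -8.95258768e-01 -4.45544602e-01]
 [-9.99998992e-01 -1.41418648e-03 -1.23378964e-04]]
cam in tool [-0.14157459 -0.00077504 -0.0826034 ] cam axes in tool
 [[ 6.83089329e-04 -3.18877993e-01  9.47795526e-01]
 [ 9.99999572e-01 -3.73201823e-04 -8.46274183e-04]
 [ 6.23577231e-04  9.47795699e-01  3.18877601e-01]]
```

View pics/b1.png

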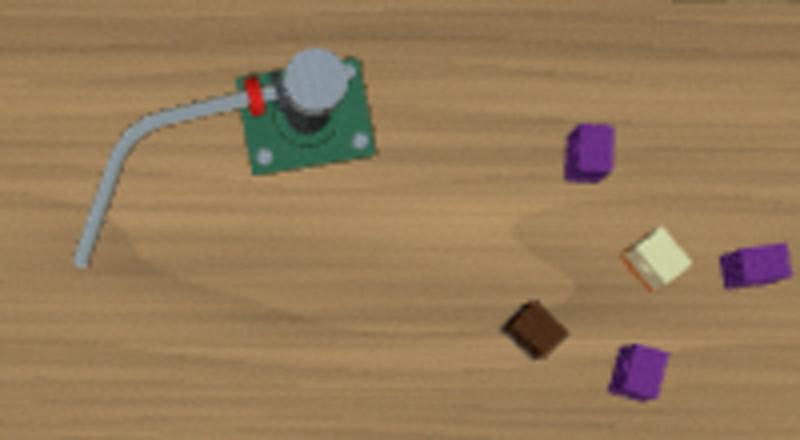

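View pics/b2.png

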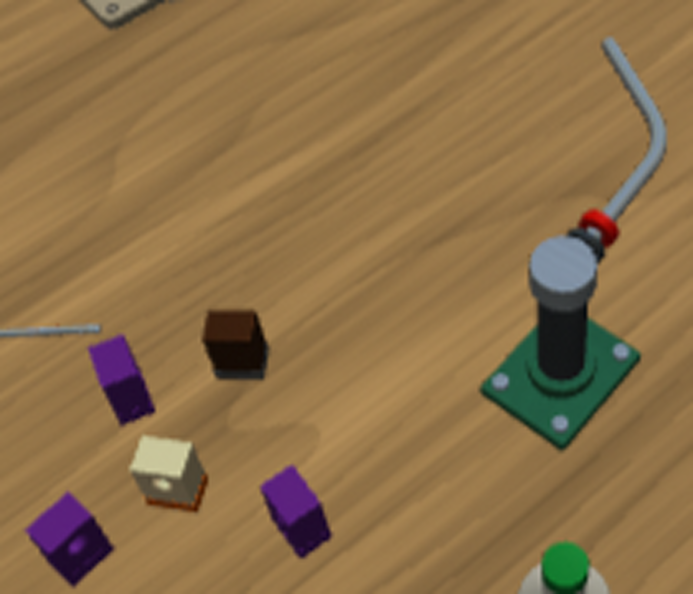

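```bash
cat >> h.py <<'E'
def rows(P,yaw,n,near=False):
    p,R=tool(); best=None
    for k in ((0,np.pi) if not near else (0,)):
        y=np.array([np.cos(yaw+k),np.sin(yaw+k),0]); x=np.array([0,0,-1.]); z=np.cross(x,y)
        rv=Ro.from_matrix(R.T@np.c_[x,y,z]).as_rotvec(degrees=True)
        if best is None or near: best=rv
    d=(np.array(P)-p)/n; out=[]
    for i in range(n):
        s=R.T@d; out.append((best/n).round(2).tolist()+s.round(4).tolist())
        R=R@Ro.from_rotvec(best/n,degrees=True).as_matrix()
    print("total rot",best.round(2))
    for r in out: print(r)
E
python3 - <<'E'
from h import *
rows([.529,-.313,.20],np.radians(45),11,True)
E
```

```text
total rot [-1.0854e+02 -8.0000e-02  5.0000e-02]
[-9.87, -0.01, 0.0, 0.0028, -0.0076, -0.0304]
[-9.87, -0.01, 0.0, 0.0028, -0.0023, -0.0312]
[-9.87, -0.01, 0.0, 0.0028, 0.0031, -0.0312]
[-9.87, -0.01, 0.0, 0.0028, 0.0084, -0.0302]
[-9.87, -0.01, 0.0, 0.0028, 0.0134, -0.0283]
[-9.87, -0.01, 0.0, 0.0028, 0.0181, -0.0256]
[-9.87, -0.01, 0.0, 0.0028, 0.0222, -0.0221]
[-9.87, -0.01, 0.0, 0.0028, 0.0257, -0.018]
[-9.87, -0.01, 0.0, 0.0028, 0.0283, -0.0133]
[-9.87, -0.01, 0.0, 0.0028, 0.0302, -0.0082]
[-9.87, -0.01, 0.0, 0.0028, 0.0312, -0.0029]
```

>>> {"api": "apply_moves", "payload": {
  "rows": [-10,0,0,0.003,-0.008,-0.03,0.085,-10,0,0,0.003,-0.002,-0.031,0.085,-10,0,0,0.003,0.003,-0.031,0.085,-10,0,0,0.003,0.008,-0.03,0.085,-10,0,0,0.003,0.013,-0.028,0.085,-10,0,0,0.003,0.018,-0.026,0.085,-10,0,0,0.003,0.022,-0.022,0.085,-10,0,0,0.003,0.026,-0.018,0.085,-10,0,0,0.003,0.028,-0.013,0.085,-10,0,0,0.003,0.03,-0.008,0.085]
}}

```text
clock: 1.4
tcp_pos: [0.5002, -0.3195, 0.1958]
tcp_rot: [0.637, 0.303, 0.642, -0.301]
ft_force: [-0.3, -0.7, 0.5]
gripper_width: 0.997
```

```bash
python3 - <<'E'
from h import *
rows([.529,-.313,.20],np.radians(45),2,True)
E
```

```text
total rot [-5.57 -0.43 -0.02]
[-2.79, -0.21, -0.01, -0.0021, 0.0132, 0.0066]
[-2.79, -0.21, -0.01, -0.0021, 0.0128, 0.0072]
```

>>> {"api": "apply_moves", "payload": {
  "rows": [-3,0,0,-0.002,0.014,0.007,0.065,-3,0,0,-0.002,0.014,0.007,0.065,0,0,0,0,0,0,0.065]
}}

```text
clock: 1.78
tcp_pos: [0.5326, -0.3107, 0.1993]
tcp_rot: [0.652, 0.268, 0.658, -0.266]
ft_force: [-0.3, -0.7, -1.2]
gripper_width: 0.76
```

```bash
python3 - <<'E'
from h import *
p,R=tool();m=ctrl.camera_model("wrist");f=ctrl.grab_frame("wrist")
np.save("w1.npy",m,allow_pickle=True);cv2.imwrite("pics/w1.png",f[:,:,::-1]);print(p,R.round(4))
E
```

```text
[ 0.53255645 -0.31072138  0.19925151] [[-5.900e-03  6.990e-01  7.151e-01]
 [ 6.200e-03  7.151e-01 -6.990e-01]
 [-1.000e+00  4.000e-04 -8.600e-03]]
```

View pics/w1.png

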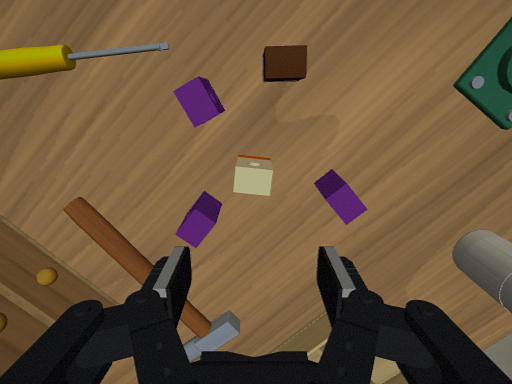

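Wrist view: the pale block's top is at about (253,177), with the hole on its upper (tool -z) side, so the bore lies along tool z. The purple look-alikes are clear of the jaws.

```bash
python3 - <<'E'
from h import *
m=np.load("w1.npy",allow_pickle=True).item();im=cv2.imread("pics/w1.png")
hsv=cv2.cvtColor(im,cv2.COLOR_BGR2HSV)
print(hsv[180,253],hsv[160,245],hsv[157,253])
roi=np.zeros(im.shape[:2],np.uint8);roi[150:205,225:285]=1
mk=((im.min(2)>130)&(roi>0)).astype(np.uint8)
mk=((hsv[...,2]>200)&(hsv[...,1]<70)&(roi>0)).astype(np.uint8)
c=max(cv2.findContours(mk,0,cv2.CHAIN_APPROX_NONE)[0],key=cv2.contourArea)
cv2.imwrite("pics/w1c.png",cv2.resize(im[140:215,215:295],None,fx=8,fy=8,interpolation=cv2.INTER_CUBIC))
P=np.array([onz(m,u,v,.06)[:2] for u,v in c[:,0].astype(float)])
r=cv2.minAreaRect((P*1000).astype(np.float32));print(r,cv2.boxPoints(r))
E
```

```text
[ 28  63 179] [ 19  83 141] [ 12 255 135]Traceback (most recent call last):
  File "<stdin>", line 8, in <module>
ValueError: max() iterable argument is empty
```

```bash
python3 - <<'E'
from h import *
m=np.load("w1.npy",allow_pickle=True).item();im=cv2.imread("pics/w1.png")
hsv=cv2.cvtColor(im,cv2.COLOR_BGR2HSV)
roi=np.zeros(im.shape[:2],np.uint8);roi[165:205,225:285]=1
mk=((hsv[...,2]>155)&(hsv[...,1]<85)&(hsv[...,0]>22)&(roi>0)).astype(np.uint8)
c=max(cv2.findContours(mk,0,cv2.CHAIN_APPROX_NONE)[0],key=cv2.contourArea)
print(cv2.minAreaRect(c),cv2.boundingRect(c))
P=np.array([onz(m,u,v,.06)[:2] for u,v in c[:,0].astype(float)])
r=cv2.minAreaRect((P*1000).astype(np.float32));b=cv2.boxPoints(r);print(r,b)
e=b-np.roll(b,1,0)
for v in e: print(np.hypot(*v),np.degrees(np.arctan2(v[1],v[0])))
p,R=tool();print("tool y yaw",np.degrees(np.arctan2(R[1,1],R[0,1])))
rows([r[0][0]/1000,r[0][1]/1000,.024],np.arctan2(R[1,1],R[0,1]),4,True)
E
```

```text
((252.3546905517578, 180.5711669921875), (37.318092346191406, 25.896286010742188), 5.90614128112793) (233, 166, 40, 30)
((529.7232666015625, -308.7040710449219), (35.75741195678711, 25.8630428314209), 39.37239456176758) [[ 507.69913 -310.04898]
 [ 524.1055  -330.04214]
 [ 551.74744 -307.35916]
 [ 535.341   -287.366  ]]
35.757393 -140.62762
25.863037 -50.62767
35.757416 39.372345
25.863056 129.37238
tool y yaw 45.58795742681788
total rot [ 0.  -0.5 -0. ]
[0.0, -0.13, -0.0, 0.0438, 0.0, -0.0004]
[0.0, -0.13, -0.0, 0.0438, 0.0, -0.0005]
[0.0, -0.13, -0.0, 0.0438, 0.0, -0.0006]
[0.0, -0.13, -0.0, 0.0438, 0.0, -0.0007]
```

```bash
python3 - <<'E'
from h import *
rows([.5297,-.3087,.022],np.radians(39.4),4,True)
E
```

```text
total rot [ 6.19 -0.5   0.03]
[1.55, -0.13, 0.01, 0.0443, 0.0, -0.0004]
[1.55, -0.13, 0.01, 0.0443, -0.0, -0.0005]
[1.55, -0.13, 0.01, 0.0443, -0.0, -0.0006]
[1.55, -0.13, 0.01, 0.0443, -0.0, -0.0007]
```

>>> {"api": "apply_moves", "payload": {
  "rows": [3,-0.2,0,0.03,0,-0.0005,0.065,3,-0.2,0,0.04,0,-0.0005,0.065,0.2,-0.1,0,0.04,0,-0.0005,0.065,0,0,0,0.035,0,-0.0005,0.065,0,0,0,0.015,0,0,0.065,0,0,0,0.01,0,0,0.065]
}}

```text
clock: 2.58
tcp_pos: [0.5287, -0.3161, 0.0282]
tcp_rot: [0.638, 0.307, 0.634, -0.309]
ft_force: [0.2, 0.1, 0.2]
gripper_width: 0.761
```

```bash
python3 - <<'E'
from h import *
rows([.5297,-.3087,.022],np.radians(39.4),1,True); print(tool()[0], ctrl.observe()['ft_force'])
E
```

```text
total rot [-1.05  0.38  0.04]
[-1.05, 0.38, 0.04, 0.0062, 0.0053, -0.0052]
[ 0.52873206 -0.31605968  0.02824463] [0.23164945 0.1244301  0.24488717]
```

>>> {"api": "apply_moves", "payload": {
  "rows": [-1,0.4,0,0.003,0.005,-0.005,0.065,0,0,0,0.003,0,0,0.065,0,0,0,0,0,0,0.065]
}}

```text
clock: 2.95
tcp_pos: [0.531, -0.3098, 0.0244]
tcp_rot: [0.64, 0.302, 0.638, -0.303]
ft_force: [-0.2, 0.6, 0.3]
gripper_width: 0.765
```

```bash
python3 - <<'E'
from h import *
rows([.5297,-.3087,.022],np.radians(39.4),1,True); print(tool()[0], ctrl.observe()['ft_force'])
f=ctrl.grab_frame("wrist")
cv2.imwrite("pics/w2.png",f[:,:,::-1])
E
```

```text
total rot [-0.02  0.13 -0.01]
[-0.02, 0.13, -0.01, 0.0023, -0.0003, -0.0016]
[ 0.53095626 -0.30978901  0.02435206] [-0.22939536  0.60081503  0.33495266]
```

View pics/w2.png

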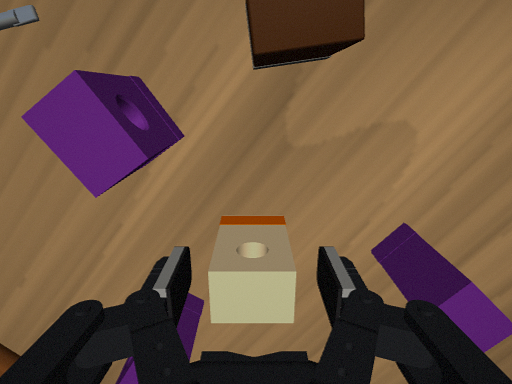

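Block is centred between the jaws (top centred around x=252), so I'm closing.

>>> {"api": "apply_moves", "payload": {
  "rows": [0,0.1,0,0.002,0,-0.0015,0.05,0,0,0,0,0,0,0.034,0,0,0,0,0,0,0.03,0,0,0,0,0,0,0.03],
  "squeeze": 24
}}

```text
clock: 3.5
tcp_pos: [0.5308, -0.3091, 0.0236]
tcp_rot: [0.64, 0.302, 0.638, -0.302]
ft_force: [0.4, 0.4, -1.6]
gripper_width: 0.421
```

```bash
python3 - <<'E'
from h import *
print(ctrl.observe(),tool())
E
```

```text
{'clock': 3.5, 'joint_pos': array([-6.10768870e-01,  3.52786228e-01,  1.62591516e+00, -4.85388177e-05,
        1.16020546e+00, -1.29809876e+00]), 'joint_vel': array([-8.32801694e-04,  8.50189766e-04, -1.67971714e-03, -8.70724443e-05,
        1.36994827e-03, -9.28377279e-04]), 'joint_torque': array([ 8.87082919e-03, -6.30229568e+01, -4.46900439e+01, -1.12790000e-03,
       -2.50760891e-02, -3.20441188e-05]), 'tcp_pos': array([ 0.53076488, -0.30908973,  0.02359718]), 'tcp_rot': array([ 0.64016879,  0.30211135,  0.63830201, -0.30246189]), 'ft_force': array([ 0.35340177,  0.38763324, -1.57065332]), 'wrist_torque': array([-0.05005432,  0.07159222,  0.01042994]), 'gripper_width': 0.42095380617702893} (array([ 0.53076488, -0.30908973,  0.02359718]), array([[ 2.17469937e-03,  7.72929891e-01,  6.34487710e-01],
       [-1.57675491e-03,  6.34491072e-01, -7.72928582e-01],
       [-9.99996392e-01,  6.80455690e-04,  2.59854834e-03]]))
```

>>> {"api": "apply_moves", "payload": {
  "rows": [0,0,0,-0.02,0,0,0.03,0,0,0,-0.06,0,0,0.03,0,0,0,-0.06,0,0,0.03,0,0,0,-0.06,0.02,-0.012,0.03,0,0,0,-0.04,0.04,-0.027,0.03,0,0,0,0,0.045,-0.03,0.03,0,0,0,0,0.045,-0.03,0.03,0,0,0,0,0.045,-0.03,0.03,0,0,0,0,0.045,-0.03,0.03,0,0,0,0,0.045,-0.03,0.03]
}}

```text
clock: 4.75
tcp_pos: [0.6327, 0.0207, 0.2831]
tcp_rot: [0.644, 0.306, 0.632, -0.304]
ft_force: [0.3, -0.3, -0.7]
gripper_width: 0.418
```

```bash
python3 - <<'E'
from h import *
rows([.65,.075,.27],np.radians(39.4),3,True); print(tool()[0], ctrl.observe()['ft_force'])
E
```

```text
total rot [-0.5   0.83 -0.58]
[-0.17, 0.28, -0.19, 0.0044, 0.0158, -0.0105]
[-0.17, 0.28, -0.19, 0.0044, 0.0159, -0.0105]
[-0.17, 0.28, -0.19, 0.0044, 0.0159, -0.0104]
[0.63269379 0.02071892 0.28307538] [ 0.30589295 -0.27177375 -0.65888331]
```

>>> {"api": "apply_moves", "payload": {
  "rows": [0,0.8,-0.6,0.005,0.022,-0.014,0.03,0,0,0,0.002,0.016,-0.01,0.03,0,0,0,0.002,0.005,-0.003,0.03,0,0,0,0,0,0,0.03]
}}

```text
clock: 5.25
tcp_pos: [0.65, 0.0738, 0.2786]
tcp_rot: [0.64, 0.304, 0.637, -0.303]
ft_force: [0.2, -0.2, -1.2]
gripper_width: 0.42
```

```bash
python3 - <<'E'
from h import *
p,R=tool();m=ctrl.camera_model("wrist");f=ctrl.grab_frame("wrist")
np.save("w3.npy",m,allow_pickle=True);cv2.imwrite("pics/w3.png",f[:,:,::-1]);print(p,R.round(4),ctrl.observe()['joint_vel'],ctrl.observe()['ft_force'])
E
```

```text
[0.65001808 0.07379886 0.27857178] [[ 4.500e-03  7.753e-01  6.316e-01]
 [-3.000e-04  6.316e-01 -7.753e-01]
 [-1.000e+00  3.300e-03  3.100e-03]] [-0.01032307 -0.00496846  0.00274549  0.0014282  -0.00067527 -0.00173382] [-0.06973477  0.03924085 -1.59148041]
```

View pics/w3.png

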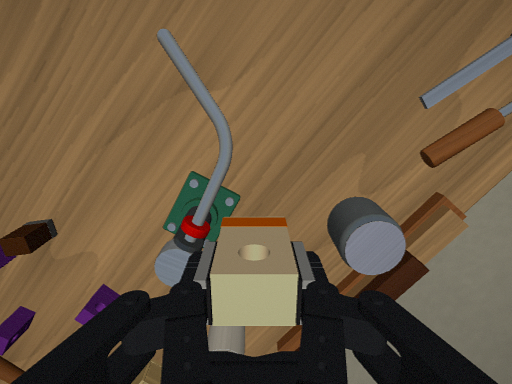

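Wrist view: the bar runs from its tip at (163,34), through the bend near (222,125), to the red buffer at (195,228). The held block's hole is at (254,252).

```bash
python3 - <<'E'
from h import *
m=np.load("w3.npy",allow_pickle=True).item();im=cv2.imread("pics/w3.png")
hsv=cv2.cvtColor(im,cv2.COLOR_BGR2HSV)
for u,v in [(163,37),(185,70),(225,140),(210,190)]: print(im[v,u],hsv[v,u])
b,g,r=[im[...,i].astype(int) for i in range(3)]
mk=((b>=r+2)&(abs(g-r)<30)).astype(np.uint8)
roi=np.zeros_like(mk);roi[20:225,150:245]=1;mk*=roi
mk[(g>r+18)]=0
mk=cv2.morphologyEx(mk,cv2.MORPH_OPEN,np.ones((3,3)))
n,l,s,_=cv2.connectedComponentsWithStats(mk);k=1+np.argmax(s[1:,4]);mk=(l==k).astype(np.uint8)
print(s[k])
v=im.copy();v[mk>0]=(0,0,255);cv2.imwrite("pics/w3m.png",cv2.resize(np.hstack([im[15:240,140:260],v[15:240,140:260]]),None,fx=2.5,fy=2.5))
np.save("mk3.npy",mk)
E
```

```text
[128 118 111] [108  34 128]
[131 121 111] [105  39 131]
[134 123 113] [106  40 134]
[133 123 114] [106  36 133]
[ 158   29   71  196 1789]
```

View pics/w3m.png

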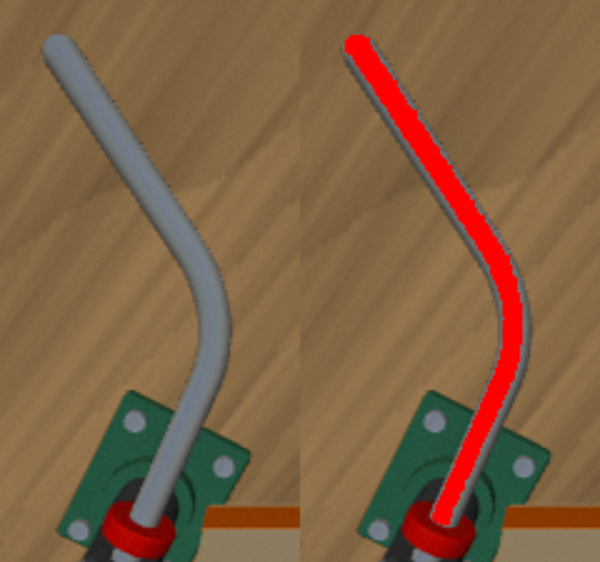

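```bash
python3 - <<'E'
from h import *
m=np.load("w3.npy",allow_pickle=True).item();im=cv2.imread("pics/w3.png")
hsv=cv2.cvtColor(im,cv2.COLOR_BGR2HSV);H,S,V=[hsv[...,i].astype(int) for i in range(3)]
print(hsv[100,150],hsv[60,200],hsv[205,220])
mk=((S<85)&(V>60)).astype(np.uint8);roi=np.zeros_like(mk);roi[20:217,150:245]=1;mk*=roi
mk=cv2.morphologyEx(mk,cv2.MORPH_OPEN,np.ones((5,5)))
n,l,s,_=cv2.connectedComponentsWithStats(mk);k=1+np.argmax(s[1:,4]);mk=(l==k).astype(np.uint8);print(s[k])
v=im.copy();v[mk>0]=(0,0,255);cv2.imwrite("pics/w3n.png",cv2.resize(v[15:240,140:260],None,fx=2.5,fy=2.5))
ys,xs=np.nonzero(mk)
P=np.array([onz(m,u,v,.145)[:2] for u,v in zip(xs.astype(float),ys.astype(float))])*1000
def fit(sel):
    vx,vy,x,y=cv2.fitLine(P[sel].astype(np.float32),cv2.DIST_L2,0,.01,.01).ravel();return np.array([x,y]),np.array([vx,vy])
o=-np.array(m["R"]).T@m["t"]
so=(ys<75)&(ys>40); si=(ys>178)&(ys<214)
for it in range(3):
    co,do=fit(so);ci,di=fit(si)
    if do@(P[ys.argmin()]-co)<0: do=-do   # outward
    if di@(co-ci)<0: di=-di                # outward from post
    X=np.linalg.solve(np.c_[di,-do],co-ci);C=ci+X[0]*di
    th=np.arccos(di@do); L=50*np.tan(th/2)
    ao=(P-C)@do; ai=-(P-C)@di; no=abs((P-C)@np.array([-do[1],do[0]]));ni=abs((P-C)@np.array([-di[1],di[0]]))
    tip=ao[no<8].max()
    so=(ao>L+8)&(ao<tip-10)&(no<10); si=(ai>L+8)&(ni<10)&(ys<214)
    print("do",np.degrees(np.arctan2(do[1],do[0])),"di",np.degrees(np.arctan2(di[1],di[0])),"bend",np.degrees(th),"C",C,"L",L,"tip dist",tip,"tip",C+tip*do,"outer straight",tip-L, "npts",so.sum(),si.sum(), "inner seen to",ai[ni<8].max()-L)
    print("width o",no[so].mean()*4,"i",ni[si].mean()*4)
np.savez("bar.npz",C=C,do=do,di=di,th=th,tip=tip)
# post top circle, base
# held block hole in tool frame
p,R=tool()
mm=((S<110)&(V>80)).astype(np.uint8)
for (u,v) in [(254,252)]:
    oo,d=ray(m,u,v); ot=R.T@(oo-p);dt=R.T@d; t=(-.0135-ot[2])/dt[2]; print("hole in tool",ot+t*dt)
E
```

```text
[ 17 123 124] [ 17 120 119] [ 76 147  83]
[ 157   29   76  188 2820]
do 167.67279 di 101.44803 bend 66.22476 C [611.291   103.12425] L 32.609985 tip dist 104.99408700063931 tip [508.71763792 125.53989621] outer straight 72.38410164907681 npts 999 561 inner seen to 58.72294961236996
width o 13.526411564969555 i 11.80789331280267
do 161.17018 di 103.113945 bend 58.056236 C [611.35144   93.599434] L 27.747541 tip dist 107.79366982549118 tip [509.32673618 128.39073093] outer straight 80.04612839787887 npts 1125 499 inner seen to 54.171065288014034
width o 12.028438649088972 i 11.728895823421224
do 161.54628 di 102.915855 bend 58.63042 C [611.4684   94.04294] L 28.07615 tip dist 107.76110844387301 tip [509.24838721 128.15348244] outer straight 79.68495754970797 npts 1118 500 inner seen to 54.2601982360769
width o 12.029955963133586 i 11.707601759116075
hole in tool [-0.01725563  0.00077254 -0.0135    ]
```

View pics/w3n.png

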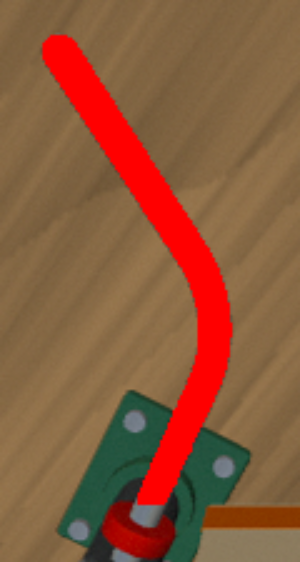

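```bash
cat >> h.py <<'E'
B=np.load("bar.npz")
OFF=np.array([-.0178,.0004,-.001]) # bore centre in tool frame
def path(s):
    """bore centre & insertion heading at distance s along from tip (s<0 before tip), m"""
    C,do,di,th,tip=[B[k] for k in ("C","do","di","th","tip")]
    R=.05;L=R*np.tan(th/2);C=C/1000;tp=C+do*tip/1000;Lo=tip/1000-L
    if s<=Lo: xy=tp-do*s;h=-do
    elif s<Lo+R*th:
        a=(s-Lo)/R;c=C+do*L+R*np.array([do[1],-do[0]])*np.sign(do[1]*di[0]*-1+do[0]*di[1])
        t=-do;n=(C+do*L-c)
        sg=np.sign(t[0]*di[1]*-1+t[1]*di[0]) # turn sign toward -di
        ca,sa=np.cos(sg*a),np.sin(sg*a);Q=np.array([[ca,-sa],[sa,ca]])
        xy=c+Q@n;h=Q@t
    else: xy=C-di*L-di*(s-Lo-R*th);h=-di
    return xy,np.arctan2(h[1],h[0])
def target(s,zb=.145,dy=0.,dyaw=0.):
    xy,h=path(s);a=h+np.pi/2+dyaw
    y=np.array([np.cos(a),np.sin(a),0]);x=np.array([0,0,-1.]);z=np.cross(x,y);R=np.c_[x,y,z]
    P=np.r_[xy,zb]-R@OFF+R@np.array([0,dy,0]);return P,a
E
python3 - <<'E'
from h import *
for s in (-.05,0,.079,.0797,.09,.1,.12,.1308,.132,.18): xy,h=path(s);print(s,xy.round(4),np.degrees(h).round(1))
P,a=target(-.05);print(P,np.degrees(a))
rows([P[0],P[1],.27],a,5,True)
E
```

```text
-0.05 [0.4618 0.144 ] -18.5
0 [0.5092 0.1282] -18.5
0.079 [0.5842 0.1031] -18.5
0.0797 [0.5849 0.1029] -18.5
0.09 [0.5942 0.0987] -30.3
0.1 [0.6023 0.0928] -41.7
0.12 [0.6142 0.0769] -64.7
0.1308 [0.6177 0.0667] -77.0
0.132 [0.618  0.0656] -77.1
0.18 [0.6287 0.0188] -77.1
[0.46264136 0.14328444 0.1272    ] 71.54628
total rot [-32.4    0.24  -0.14]
[-6.48, 0.05, -0.03, 0.0016, -0.0203, -0.0345]
[-6.48, 0.05, -0.03, 0.0016, -0.0162, -0.0366]
[-6.48, 0.05, -0.03, 0.0016, -0.012, -0.0382]
[-6.48, 0.05, -0.03, 0.0017, -0.0076, -0.0393]
[-6.48, 0.05, -0.03, 0.0017, -0.0031, -0.0399]
```

>>> {"api": "apply_moves", "payload": {
  "rows": [-6.5,0,0,0,-0.02,-0.035,0.03,-6.5,0,0,0,-0.016,-0.037,0.03,-6.5,0,0,0,-0.012,-0.038,0.03,-6.5,0,0,0,-0.008,-0.039,0.03,-6.5,0,0,0,-0.003,-0.04,0.03,0,0,0,0,0,0,0.03]
}}

```text
clock: 6.05
tcp_pos: [0.4567, 0.1372, 0.2777]
tcp_rot: [0.701, 0.11, 0.696, -0.11]
ft_force: [0.8, 0.1, -0.5]
gripper_width: 0.414
```

```bash
python3 - <<'E'
from h import *
P,a=target(-.05);rows(P,a,1,True);print(tool()[0])
E
```

```text
total rot [ 0.53  0.36 -0.01]
[0.53, 0.36, -0.01, 0.1505, 0.0076, 0.0028]
[0.45674205 0.13720942 0.27770868]
```

>>> {"api": "apply_moves", "payload": {
  "rows": [0.5,0.4,0,0.03,0.007,0.002,0.03,0,0,0,0.045,0,0,0.03,0,0,0,0.04,0,0,0.03,0,0,0,0.025,0,0,0.03,0,0,0,0,0,0,0.03]
}}

```text
clock: 6.68
tcp_pos: [0.4657, 0.1381, 0.1371]
tcp_rot: [0.7, 0.118, 0.695, -0.117]
ft_force: [-0.2, 0.6, -0.9]
gripper_width: 0.42
```

```bash
python3 - <<'E'
from h import *
P,a=target(-.05);rows(P,a,1,True)
p,R=tool();m=ctrl.camera_model("wrist");f=ctrl.grab_frame("wrist")
np.save("w4.npy",m,allow_pickle=True);cv2.imwrite("pics/w4.png",f[:,:,::-1]);print(p)
f=ctrl.grab_frame("scene");cv2.imwrite("pics/s4.png",cv2.resize(f[100:300,180:400,::-1],None,fx=3,fy=3,interpolation=cv2.INTER_CUBIC))
E
```

```text
total rot [-0.67  0.43 -0.13]
[-0.67, 0.43, -0.13, 0.0099, 0.0039, -0.0046]
[0.465671   0.13810542 0.13710356]
```

View pics/w4.png

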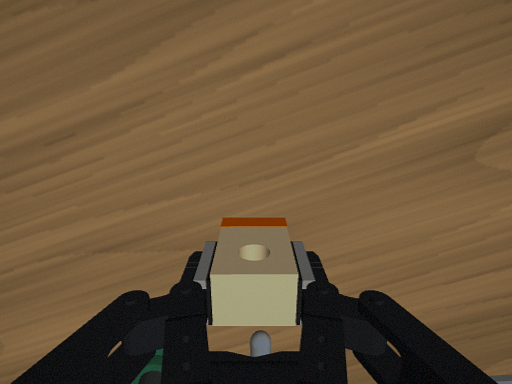

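View pics/s4.png

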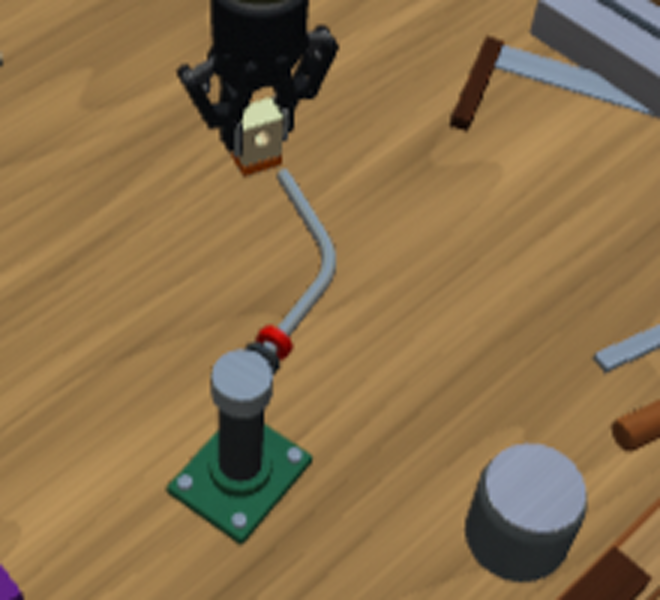

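Wrist: hole at about (254,252), tip visible ahead at (261,336). Scene: the block hangs square in front of the tip.

```bash
python3 - <<'E'
from h import *
m=np.load("w4.npy",allow_pickle=True).item();im=cv2.imread("pics/w4.png")
p,R=tool()
g=cv2.cvtColor(im,cv2.COLOR_BGR2GRAY)
cv2.imwrite("pics/w4c.png",cv2.resize(im[205:365,190:320],None,fx=5,fy=5,interpolation=cv2.INTER_CUBIC))
hsv=cv2.cvtColor(im,cv2.COLOR_BGR2HSV)
print(g[252,225:285])
face=int(np.median(g[235:240,235:275]))
sub=(g[238:266,232:278].astype(int)>face+12).astype(np.uint8)
n,l,s,c=cv2.connectedComponentsWithStats(sub);print(s,c+[232,238])
rows_=[(v,) for v in (300,310)]
for v in (300,310,318): 
    r=g[v,195:315].astype(int);w=np.nonzero(r>120)[0]+195;print(v,w.min(),w.max())
def at(u,v,pl,ax):
    oo,d=ray(m,u,v);ot=R.T@(oo-p);dt=R.T@d;t=(pl-ot[ax])/dt[ax];return ot+t*dt
print(at(254,252,-.014,2))
for v in (300,310,318): print(v,at(211,v,-.036,0),at(299,v,-.036,0))
E
```

```text
[112 114 113 115 113 113 113 111 112 112 113 113 107 102 115 127 135 142
 147 152 157 157 159 161 163 162 161 163 161 159 158 157 154 154 149 147
 142 136 128 121 112 102  87  82  69 105 114 112 111 113 112 112 112 112
 113 112 113 112 113 110]
[[  0   0  46  28 936]
 [  8   6  24  17 352]] [[255.4284188  251.29700855]
 [252.03125    252.03977273]]
300 212 295
310 212 295
318 213 295
[-0.01438727 -0.00023303 -0.014     ]
300 [-0.036      -0.01772243 -0.00413693] [-0.036       0.01804871 -0.00411895]
310 [-0.036      -0.0179483   0.00077621] [-0.036       0.01827559  0.00079285]
318 [-0.036      -0.01813316  0.00479721] [-0.036       0.01846128  0.00481271]
```

View pics/w4c.png

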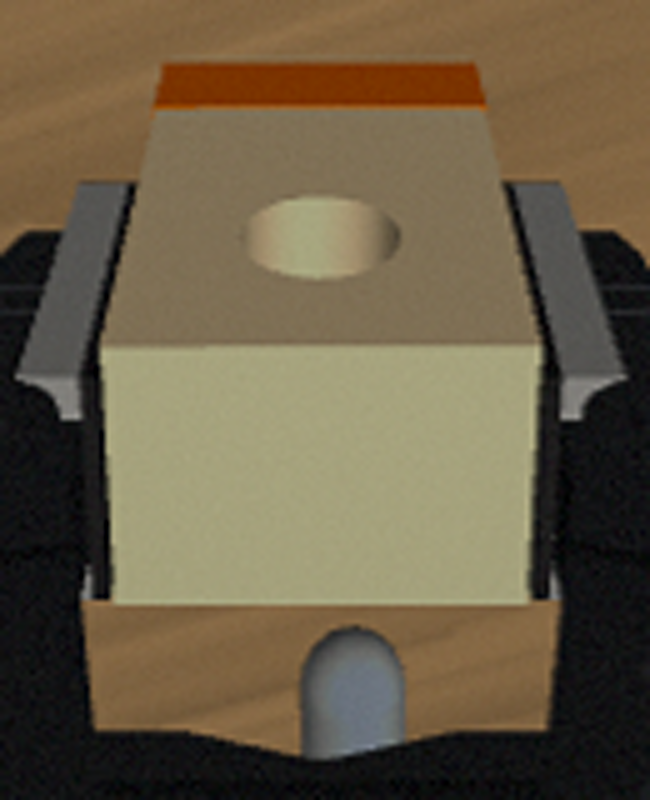

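```bash
cat >> h.py <<'E'
CT=np.array([-0.14157459,-0.00077504,-0.0826034])
CA=np.array([[6.83089329e-04,-3.18877993e-01,9.47795526e-01],[9.99999572e-01,-3.73201823e-04,-8.46274183e-04],[6.23577231e-04,9.47795699e-01,3.18877601e-01]])
def wt(u,v,pl,ax):
    m=ctrl.camera_model("wrist");f=K(m);d=CA@np.array([(u-m["cx"])/f,(v-m["cy"])/f,1]);return CT+d*(pl-CT[ax])/d[ax]
E
python3 - <<'E'
from h import *
m=np.load("w4.npy",allow_pickle=True).item()
p=np.array([0.465671,0.13810542,0.13710356])
print("now",tool()[0],tool()[1].round(4))
o=-np.array(m["R"]).T@m["t"]; 
R=Ro.from_quat([.118,.695,-.117,.700]).as_matrix(); print("mount check",R.T@(o-p))
print("hole",wt(254.5,252.5,-.014,2))
for u in(210.6,298): print("top edge front",wt(u,273.5,-.014,2))
for u in(212.6,296): print("top edge back",wt(u,325.5,-.0355,0), wt(u,325.5,.012,2))
print("tip lateral",wt(260.5,345,p[2]-.145,0))
print("bar tip pred in tool now",tool()[1].T@(np.r_[path(0)[0],.145]-tool()[0]), "tip outward dir", tool()[1].T@np.r_[B['do'],0])
E
```

```text
now [0.46738142 0.13874877 0.13986685] [[ 1.220e-02  3.271e-01  9.449e-01]
 [ 7.000e-04  9.450e-01 -3.271e-01]
 [-9.999e-01  4.600e-03  1.130e-02]]
mount check [-0.14149162  0.00068323 -0.08302181]
hole [-0.0199842  -0.00055359 -0.014     ]
top edge front [-0.03678104 -0.01815811 -0.014     ]
top edge front [-0.03679046  0.01682754 -0.014     ]
top edge back [-0.0355     -0.01870364  0.01285911] [-0.03645461 -0.01854229  0.012     ]
top edge back [-0.0355      0.01737582  0.01285943] [-0.03645496  0.01721241  0.012     ]
tip lateral [-0.00789644  0.00283532  0.05116965]
bar tip pred in tool now [-0.00462874  0.0037058   0.04308472] tip outward dir [-0.01136724 -0.01114881 -0.99987326]
```

```bash
sed -i 's/^OFF=.*/OFF=np.array([-.019,0,-.001])/' h.py; cat >> h.py <<'E'
def go(s,n=1,**k):
    P,a=target(s,**k);rows(P,a,n,True)
def stat():
    """bore position relative to bar path: s, lateral (tool y of tgt), dz, yaw err"""
    from scipy.optimize import minimize_scalar
    p,R=tool();b=p+R@OFF;f=lambda s:np.hypot(*(path(s)[0]-b[:2]))
    ss=np.arange(-.08,.26,.001);s0=ss[np.argmin([f(s) for s in ss])];s=minimize_scalar(f,bounds=(s0-.001,s0+.001),method='bounded').x
    xy,h=path(s);y=np.array([np.cos(h+np.pi/2),np.sin(h+np.pi/2)])
    o=ctrl.observe();F=R.T@o["ft_force"];yaw=np.degrees(np.arctan2(R[1,1],R[0,1])-h-np.pi/2)
    print(f"t {o['clock']:.2f} s {s*1000:.1f} lat {1000*y@(b[:2]-xy):.2f} dz {1000*(b[2]-.145):.2f} yaw {(yaw+180)%360-180:.2f} tilt {np.degrees(R[2,1]):.2f} {np.degrees(R[2,2]):.2f} F_tool {F.round(2)} torque_tool {(R.T@o['wrist_torque']).round(3)} w {o['gripper_width']:.3f}")
    return s
E
python3 - <<'E'
from h import *
stat();go(-.035)
E
```

```text
t 6.78 s -44.3 lat -3.28 dz 13.85 yaw -0.64 tilt 0.27 0.65 F_tool [ 0.98 -0.14  0.13] torque_tool [-0.037 -0.011 -0.037] w 0.415
total rot [-0.64  0.65 -0.26]
[-0.64, 0.65, -0.26, 0.014, 0.0032, 0.0089]
```

>>> {"api": "apply_moves", "payload": {
  "rows": [-0.6,0.6,-0.3,0.007,0.0032,0.004,0.03,0,0,0,0.006,0,0.003,0.03,0,0,0,0.003,0,0.001,0.03,0,0,0,0,0,0,0.03]
}}

```text
clock: 7.28
tcp_pos: [0.4799, 0.1393, 0.1269]
tcp_rot: [0.7, 0.114, 0.696, -0.113]
ft_force: [-0.5, -0.1, -1.6]
gripper_width: 0.413
```

```bash
python3 - <<'E'
from h import *
stat();go(-.030)
E
```

```text
t 7.28 s -32.5 lat 1.26 dz 0.90 yaw -0.05 tilt 0.12 0.34 F_tool [ 1.55 -0.28 -0.4 ] torque_tool [-0.021  0.038 -0.027] w 0.413
total rot [-0.05  0.35 -0.12]
[-0.05, 0.35, -0.12, 0.0009, -0.0013, 0.0024]
```

>>> {"api": "apply_moves", "payload": {
  "rows": [0,0.3,0,0.001,-0.0012,0.002,0.03,0,0,0,0,0,0,0.03,0,0,0,0,0,0,0.03]
}}

```text
clock: 7.65
tcp_pos: [0.4815, 0.1375, 0.1262]
tcp_rot: [0.698, 0.114, 0.698, -0.113]
ft_force: [0.4, -0.1, -1.5]
gripper_width: 0.419
```

```bash
python3 - <<'E'
from h import *
stat();go(-.025)
m=ctrl.camera_model("wrist");f=ctrl.grab_frame("wrist")
cv2.imwrite("pics/w5.png",cv2.resize(f[205:365,190:320,::-1],None,fx=5,fy=5,interpolation=cv2.INTER_CUBIC))
stat()
E
```

```text
t 7.65 s -30.3 lat 0.07 dz 0.19 yaw -0.04 tilt 0.13 0.04 F_tool [1.53 0.07 0.44] torque_tool [ 0.019 -0.032 -0.057] w 0.419
total rot [-0.04  0.04 -0.13]
[-0.04, 0.04, -0.13, 0.0002, -0.0001, 0.0053]
t 7.70 s -30.3 lat 0.05 dz 0.17 yaw -0.03 tilt 0.12 0.04 F_tool [ 1.4   0.83 -1.14] torque_tool [-0.049  0.037 -0.011] w 0.417
```

View pics/w5.png

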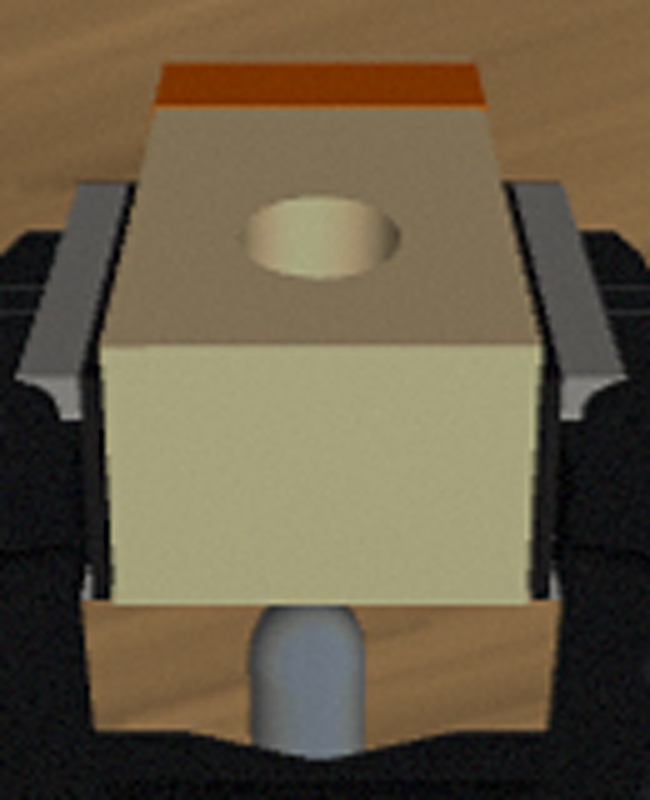

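```bash
python3 - <<'E'
from h import *
print(wt(251.4,333,-.0188,0),wt(251.4,345,-.0188,0),"block",wt(254.3,325.5,-.0365,0),wt(254.3,273.5,-.0365,0),"hole",wt(254.5,252.5,-.014,2))
E
```

```text
[-0.0188     -0.0021105   0.03257129] [-0.0188     -0.00213418  0.04025863] block [-0.0365     -0.00066288  0.01195931] [-0.0365     -0.0006622  -0.01381292] hole [-0.0199842  -0.00055359 -0.014     ]
```

```bash
python3 - <<'E'
import numpy as np
B=dict(np.load("bar.npz"));B["C"]=B["C"]+np.array([-.46,-1.38]);np.savez("bar.npz",**B)
from h import *
stat();go(-.022)
E
```

```text
t 7.70 s -30.3 lat 1.50 dz 0.17 yaw -0.03 tilt 0.12 0.04 F_tool [ 1.4   0.83 -1.14] torque_tool [-0.049  0.037 -0.011] w 0.417
total rot [-0.03  0.04 -0.12]
[-0.03, 0.04, -0.12, 0.0002, -0.0015, 0.0083]
```

>>> {"api": "apply_moves", "payload": {
  "rows": [0,0,-0.1,0,-0.0015,0.004,0.03,0,0,0,0,0,0.004,0.03,0,0,0,0,0,0.003,0.03,0,0,0,0,0,0,0.03]
}}

```text
clock: 8.2
tcp_pos: [0.4924, 0.1322, 0.1264]
tcp_rot: [0.698, 0.114, 0.697, -0.113]
ft_force: [-0.3, -0.9, -0.5]
gripper_width: 0.419
```

```bash
cat >> h.py <<'E'
def look(name):
    """bar lateral relative to block (mm, tool y) seen ahead, from the gap below the block's top back edge"""
    f=ctrl.grab_frame("wrist");cv2.imwrite(f"pics/{name}.png",cv2.resize(f[205:365,190:320,::-1],None,fx=5,fy=5,interpolation=cv2.INTER_CUBIC))
    hs=cv2.cvtColor(f,cv2.COLOR_RGB2HSV);p,R=tool()
    xs=[]
    for v in (330,334,338,342,346,350):
        r=hs[v,205:303].astype(int);w=np.nonzero((r[:,1]<85)&(r[:,2]>60))[0]+205
        if len(w)==0: continue
        g=np.split(w,np.nonzero(np.diff(w)>1)[0]+1);g=max(g,key=len)
        uc=(g[0]+g[-1])/2;q=wt(uc,v,p[2]-.145,0);xs.append((v,g[0],g[-1],round(1000*(q[1]+.00066),2),round(1000*q[2],1)))
    print("v,l,r,lat rel block mm, z ahead mm",xs)
E
python3 - <<'E'
from h import *
stat();look("w6");stat();go(-.010)
E
```

```text
t 8.20 s -18.3 lat -0.02 dz 0.36 yaw -0.03 tilt 0.03 0.07 F_tool [ 0.54 -0.98 -0.  ] torque_tool [-0.012  0.021 -0.037] w 0.419
v,l,r,lat rel block mm, z ahead mm [(330, np.int64(243), np.int64(265), np.float64(-0.14), np.float64(30.8)), (334, np.int64(243), np.int64(265), np.float64(-0.14), np.float64(33.3)), (338, np.int64(243), np.int64(265), np.float64(-0.14), np.float64(35.9)), (342, np.int64(243), np.int64(265), np.float64(-0.14), np.float64(38.4)), (346, np.int64(243), np.int64(265), np.float64(-0.14), np.float64(41.0)), (350, np.int64(243), np.int64(265), np.float64(-0.14), np.float64(43.7))]
t 8.25 s -18.5 lat -0.04 dz 0.32 yaw -0.03 tilt 0.02 0.06 F_tool [ 1.37 -0.81  0.21] torque_tool [0.052 0.013 0.004] w 0.415
total rot [-0.03  0.06 -0.02]
[-0.03, 0.06, -0.02, 0.0003, 0.0, 0.0085]
```

View pics/w6.png

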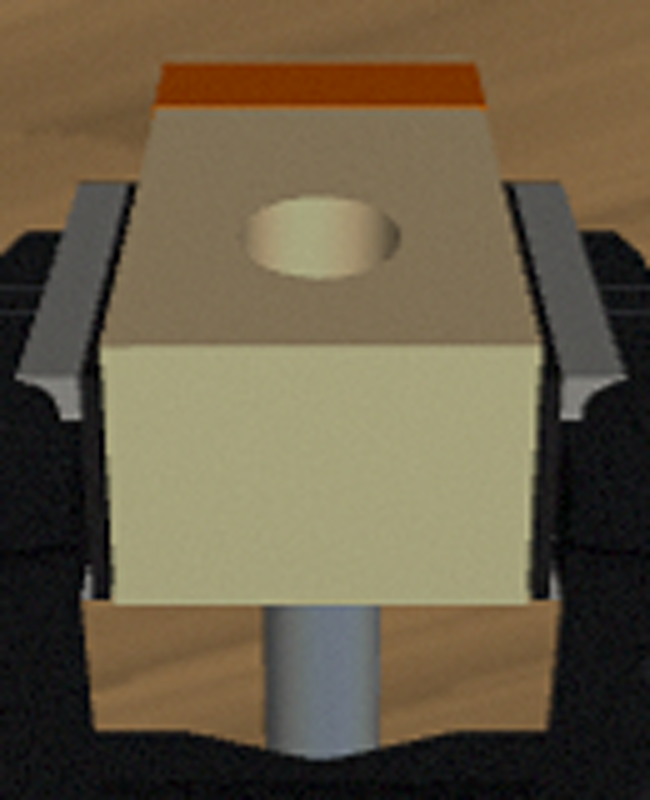

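The bar is centred under the block (crop 264–380 against block centre 321), so I'm threading on gently.

>>> {"api": "apply_moves", "payload": {
  "rows": [0,0,0,0,0,0.003,0.03,0,0,0,0,0,0.003,0.03,0,0,0,0,0,0.003,0.03]
}}

```text
clock: 8.62
tcp_pos: [0.5011, 0.1293, 0.1263]
tcp_rot: [0.698, 0.114, 0.698, -0.113]
ft_force: [0.3, -0.1, -1.7]
gripper_width: 0.418
```

```bash
python3 - <<'E'
from h import *
stat();go(0)
E
```

```text
t 8.62 s -9.1 lat -0.01 dz 0.28 yaw -0.02 tilt 0.02 0.05 F_tool [ 1.73 -0.02  0.32] torque_tool [-0.01   0.035 -0.026] w 0.418
total rot [-0.02  0.05 -0.02]
[-0.02, 0.05, -0.02, 0.0003, 0.0, 0.0091]
```

>>> {"api": "apply_moves", "payload": {
  "rows": [0,0,0,0,0,0.003,0.03,0,0,0,0,0,0.003,0.03,0,0,0,0,0,0.003,0.03,0,0,0,0,0,0.003,0.03,0,0,0,0,0,0.003,0.03]
}}

```text
clock: 9.25
tcp_pos: [0.5164, 0.1242, 0.1262]
tcp_rot: [0.698, 0.114, 0.698, -0.113]
ft_force: [-0.4, 0.3, -2.3]
gripper_width: 0.414
```

```bash
python3 - <<'E'
from h import *
stat();go(.02)
E
```

```text
t 9.25 s 7.0 lat -0.01 dz 0.24 yaw -0.03 tilt 0.03 0.05 F_tool [ 2.3   0.12 -0.46] torque_tool [-0.001 -0.009 -0.018] w 0.414
total rot [-0.03  0.05 -0.03]
[-0.03, 0.05, -0.03, 0.0003, 0.0, 0.013]
```

>>> {"api": "apply_moves", "payload": {
  "rows": [0,0,0,0,0,0.003,0.03,0,0,0,0,0,0.003,0.03,0,0,0,0,0,0.003,0.03,0,0,0,0,0,0.003,0.03]
}}

```text
clock: 9.75
tcp_pos: [0.5286, 0.1202, 0.1262]
tcp_rot: [0.698, 0.114, 0.698, -0.113]
ft_force: [0.1, -0.3, -0.3]
gripper_width: 0.42
```

```bash
cat >> h.py <<'E'
def force(n=4):
    """mean force over n camera periods (0.05 s each), tool axes"""
    F=[];T=[]
    for i in range(n):
        p,R=tool();o=ctrl.observe();F.append(R.T@o["ft_force"]);T.append(R.T@o["wrist_torque"]);im=ctrl.grab_frame("wrist")
    print("meanF tool",np.mean(F,0).round(2),"T",np.mean(T,0).round(3));return im
E
python3 - <<'E'
from h import *
stat();im=force();cv2.imwrite("pics/w7.png",im[:,:,::-1]);look("w8");go(.03)
E
```

```text
t 9.75 s 19.9 lat -0.00 dz 0.23 yaw -0.02 tilt 0.02 0.05 F_tool [ 0.35 -0.25  0.14] torque_tool [ 0.02   0.012 -0.029] w 0.420
meanF tool [ 0.83 -0.56 -0.69] T [0.03  0.023 0.002]
v,l,r,lat rel block mm, z ahead mm [(330, np.int64(243), np.int64(265), np.float64(-0.14), np.float64(30.7)), (334, np.int64(243), np.int64(265), np.float64(-0.14), np.float64(33.2)), (338, np.int64(243), np.int64(265), np.float64(-0.14), np.float64(35.7)), (342, np.int64(243), np.int64(265), np.float64(-0.14), np.float64(38.3)), (346, np.int64(243), np.int64(265), np.float64(-0.14), np.float64(40.9)), (350, np.int64(243), np.int64(265), np.float64(-0.14), np.float64(43.5))]
total rot [-0.03  0.04 -0.02]
[-0.03, 0.04, -0.02, 0.0002, 0.0, 0.0104]
```

View pics/w7.png

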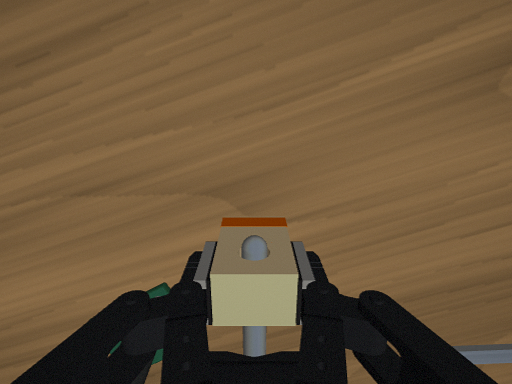

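The tip now shows through the bore at (255,245) with no contact force. I'll carry on along the leg.

>>> {"api": "apply_moves", "payload": {
  "rows": [0,0,0,0,0,0.004,0.03,0,0,0,0,0,0.004,0.03,0,0,0,0,0,0.004,0.03,0,0,0,0,0,0.004,0.03,0,0,0,0,0,0.004,0.03]
}}

```text
clock: 10.62
tcp_pos: [0.5485, 0.1135, 0.1263]
tcp_rot: [0.698, 0.114, 0.698, -0.113]
ft_force: [0.0, -0.0, -1.7]
gripper_width: 0.417
```

```bash
python3 - <<'E'
from h import *
stat();look("w9");stat()
E
```

```text
t 10.62 s 40.8 lat 0.00 dz 0.26 yaw -0.01 tilt 0.02 0.05 F_tool [ 1.71 -0.02  0.02] torque_tool [0.018 0.045 0.057] w 0.417
v,l,r,lat rel block mm, z ahead mm [(330, np.int64(243), np.int64(265), np.float64(-0.14), np.float64(30.8)), (334, np.int64(243), np.int64(265), np.float64(-0.14), np.float64(33.3)), (338, np.int64(243), np.int64(265), np.float64(-0.14), np.float64(35.9)), (342, np.int64(243), np.int64(265), np.float64(-0.14), np.float64(38.5)), (346, np.int64(243), np.int64(265), np.float64(-0.14), np.float64(41.1)), (350, np.int64(242), np.int64(264), np.float64(-0.66), np.float64(43.7))]
t 10.68 s 41.2 lat -0.06 dz 0.34 yaw -0.02 tilt 0.03 0.08 F_tool [ 1.27 -1.02 -0.48] torque_tool [ 0.088  0.023 -0.009] w 0.418
```

View pics/w9.png

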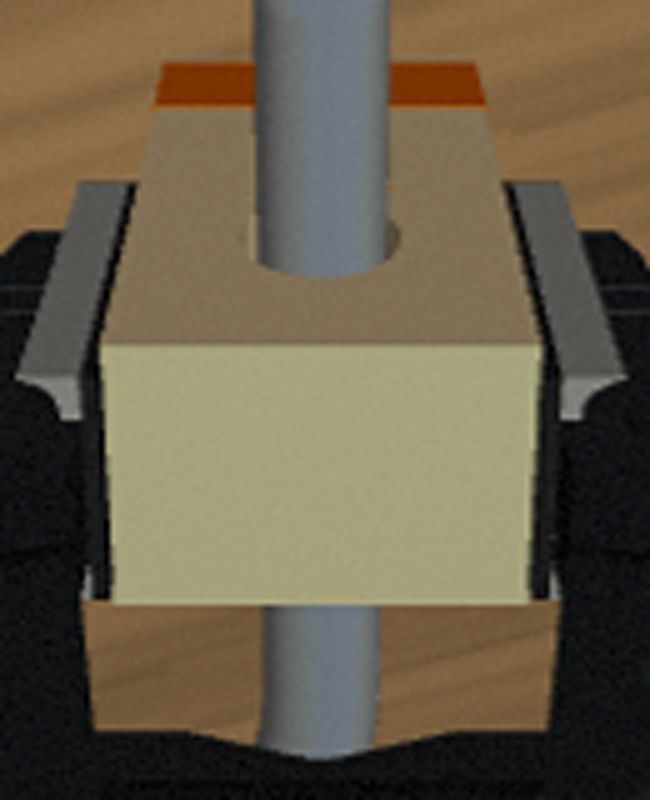

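Gaps either side of the bar in the bore are even (crop 245–257 and 388–400). The bar sits about 1 mm high in the bore, so I'll raise the block 0.8 mm.

>>> {"api": "apply_moves", "payload": {
  "rows": [0,0,0,-0.0008,0,0.003,0.03,0,0,0,0,0,0.004,0.03,0,0,0,0,0,0.004,0.03,0,0,0,0,0,0.004,0.03,0,0,0,0,0,0.003,0.03]
}}

```text
clock: 11.3
tcp_pos: [0.567, 0.1073, 0.1272]
tcp_rot: [0.698, 0.114, 0.697, -0.113]
ft_force: [0.4, -0.8, -1.4]
gripper_width: 0.421
```

```bash
cat >> h.py <<'E'
def pred():
    p,R=tool();
    for s in np.arange(0,.2,.004):
        q=R.T@(np.r_[path(s)[0],.145]-p)
        if .026<q[2]<.048 and abs(q[1])<.02: print("  pred z %.1f lat %.2f"%(q[2]*1000,q[1]*1000),end=";")
    print()
E
python3 - <<'E'
from h import *
stat();look("w10");stat();pred()
E
```

```text
t 11.30 s 60.4 lat -0.05 dz 1.17 yaw -0.01 tilt 0.02 0.07 F_tool [ 1.45 -0.65  0.61] torque_tool [-0.056 -0.06  -0.025] w 0.421
v,l,r,lat rel block mm, z ahead mm [(330, np.int64(238), np.int64(262), np.float64(-2.17), np.float64(31.6)), (334, np.int64(236), np.int64(261), np.float64(-2.94), np.float64(34.1)), (338, np.int64(235), np.int64(259), np.float64(-3.73), np.float64(36.7)), (342, np.int64(232), np.int64(257), np.float64(-5.04), np.float64(39.3)), (346, np.int64(229), np.int64(255), np.float64(-6.36), np.float64(41.9)), (350, np.int64(224), np.int64(253), np.float64(-8.22), np.float64(44.6))]
t 11.35 s 60.7 lat -0.09 dz 1.20 yaw -0.02 tilt 0.03 0.09 F_tool [ 1.   -0.24  0.33] torque_tool [-0.028  0.051 -0.017] w 0.419
  pred z 26.3 lat -0.59;  pred z 30.2 lat -1.41;  pred z 34.0 lat -2.53;  pred z 37.7 lat -3.97;  pred z 41.4 lat -5.69;  pred z 44.8 lat -7.70;
```

View pics/w10.png

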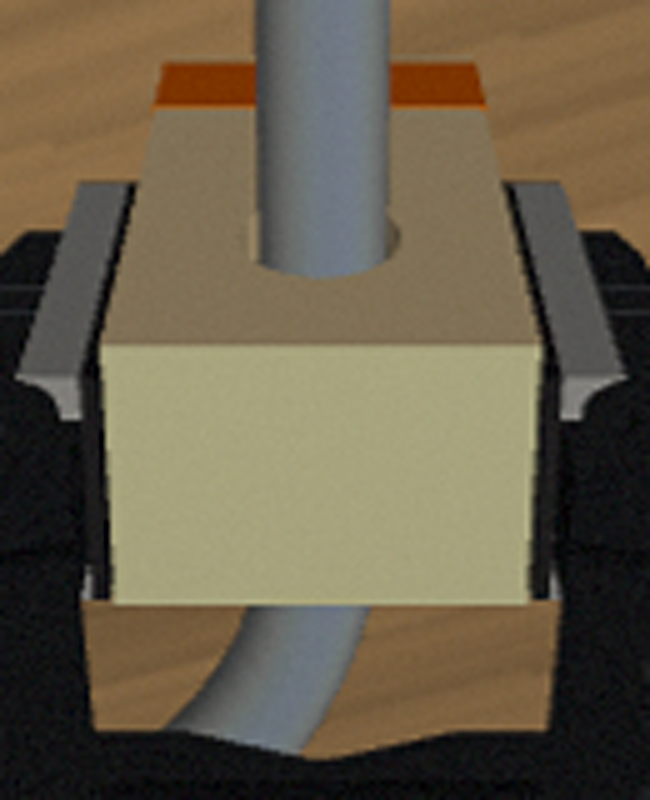

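```bash
python3 - <<'E'
import cv2,numpy as np
a=cv2.imread("pics/w9.png")[170:300,220:420];b=cv2.imread("pics/w10.png")[170:300,220:420]
cv2.imwrite("pics/cmp.png",cv2.resize(np.hstack([a,b]),None,fx=2,fy=2))
ga=cv2.cvtColor(a,6).astype(int);gb=cv2.cvtColor(b,6).astype(int)
print(ga[80:125:3,100]);print(gb[80:125:3,100])
E
```

```text
[116 116 118 118 117 117 117 117 117 116 114 113 114 113 112]
[118 118 118 118 119 118 118 118 117 116 113 112 116 116 114]
```

View pics/cmp.png

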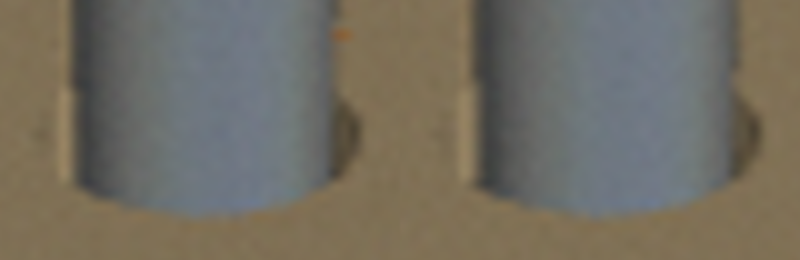

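The bend ahead matches the model to about 0.5 mm. I'll nudge the model, and aim for the minimax line of the 26 mm of bar that lies inside the bore.

```bash
python3 - <<'E'
import numpy as np
B=dict(np.load("bar.npz"));B["C"]=B["C"]+B["do"]*.4;np.savez("bar.npz",**B)
E
cat >> h.py <<'E'
def mm(s):
    q=np.array([path(s+t)[0] for t in np.linspace(-.013,.013,27)])
    d=q[-1]-q[0];d/=np.linalg.norm(d);n=np.array([-d[1],d[0]])
    l=(q-q[0])@n;c=q[0]+n*(l.max()+l.min())/2;xy0=q[13];xy=c+d*((xy0-c)@d)
    return xy,np.arctan2(d[1],d[0]),(l.max()-l.min())/2
def pose2(s,zb):
    xy,h,_=mm(s);a=h+np.pi/2;y=np.array([np.cos(a),np.sin(a),0]);x=np.array([0,0,-1.]);R=np.c_[x,y,np.cross(x,y)]
    return np.r_[xy,zb]-R@OFF,R
def seq(ss,zb=.1455):
    p,R=tool();print("from pose now:")
    for s in ss:
        P,Rt=pose2(s,zb);rv=Ro.from_matrix(R.T@Rt).as_rotvec(degrees=True);print(round(s*1000,1),(rv.round(2)).tolist(),((R.T@(P-p))*1000).round(2).tolist());p,R=P,Rt
def stat2():
    from scipy.optimize import minimize_scalar
    p,R=tool();b=p+R@OFF;ss=np.arange(-.02,.26,.0005);q=[mm(s) for s in ss]
    # match along tool z
    i=np.argmin([np.hypot(*(x[0]-b[:2])) for x in q]);xy,h,_=q[i]
    y=np.array([np.cos(h+np.pi/2),np.sin(h+np.pi/2)]);yaw=np.degrees(np.arctan2(R[1,1],R[0,1])-h-np.pi/2)
    o=ctrl.observe();F=R.T@o["ft_force"]
    print(f"t {o['clock']:.2f} s {ss[i]*1000:.1f} lat {1000*y@(b[:2]-xy):.2f} dz {1000*(b[2]-.145):.2f} yaw {(yaw+180)%360-180:.2f} tilt {np.degrees(R[2,1]):.2f} {np.degrees(R[2,2]):.2f} F_tool {F.round(2)} T {(R.T@o['wrist_torque']).round(3)}")
    return ss[i]
E
python3 - <<'E'
from h import *
s=stat2();seq([.064,.067,.070,.073,.076,.079,.082])
E
```

```text
t 11.35 s 61.0 lat -0.09 dz 1.20 yaw -0.02 tilt 0.03 0.09 F_tool [ 1.   -0.24  0.33] T [-0.028  0.051 -0.017]
from pose now:
64.0 [-0.02, 0.09, -0.03] [0.7, 0.09, 2.87]
67.0 [0.0, 0.0, 0.0] [0.0, -0.0, 3.0]
70.0 [0.24, 0.0, 0.0] [0.0, -0.01, 3.0]
73.0 [0.64, 0.0, 0.0] [0.0, -0.04, 3.0]
76.0 [1.03, 0.0, 0.0] [0.0, -0.07, 3.0]
79.0 [1.43, 0.0, 0.0] [0.0, -0.1, 2.99]
82.0 [1.82, 0.0, 0.0] [0.0, -0.13, 2.98]
```

>>> {"api": "apply_moves", "payload": {
  "rows": [0,0,0,0.0007,0,0.003,0.03,0,0,0,0,0,0.003,0.03,0.24,0,0,0,0,0.003,0.03,0.64,0,0,0,0,0.003,0.03]
}}

```text
clock: 11.85
tcp_pos: [0.5792, 0.1031, 0.1263]
tcp_rot: [0.697, 0.119, 0.697, -0.119]
ft_force: [0.2, 0.4, -1.8]
gripper_width: 0.417
```

```bash
python3 - <<'E'
from h import *
s=stat2();look("w11");s=stat2();pred();seq([.076,.079,.082,.085,.088])
E
```

```text
t 11.85 s 73.5 lat -0.05 dz 0.34 yaw 0.08 tilt 0.02 0.07 F_tool [1.78 0.44 0.08] T [-0.054  0.053  0.006]
v,l,r,lat rel block mm, z ahead mm [(330, np.int64(227), np.int64(255), np.float64(-6.69), np.float64(30.9)), (334, np.int64(223), np.int64(252), np.float64(-8.51), np.float64(33.4)), (338, np.int64(219), np.int64(249), np.float64(-10.33), np.float64(36.0)), (342, np.int64(213), np.int64(246), np.float64(-12.7), np.float64(38.5)), (346, np.int64(209), np.int64(243), np.float64(-14.57), np.float64(41.1)), (350, np.int64(209), np.int64(239), np.float64(-15.68), np.float64(43.8))]
t 11.90 s 74.0 lat -0.03 dz 0.41 yaw 0.19 tilt 0.03 0.09 F_tool [ 0.93  0.69 -0.83] T [0.022 0.007 0.03 ]
  pred z 28.1 lat -5.19;  pred z 31.6 lat -7.14;  pred z 35.0 lat -9.36;  pred z 38.1 lat -11.84;  pred z 41.0 lat -14.57;  pred z 43.7 lat -17.52;
from pose now:
76.0 [0.92, 0.09, -0.03] [-0.08, -0.03, 1.97]
79.0 [1.43, 0.0, 0.0] [0.0, -0.1, 2.99]
82.0 [1.82, 0.0, 0.0] [0.0, -0.13, 2.98]
85.0 [2.22, 0.0, 0.0] [0.0, -0.15, 2.97]
88.0 [2.62, 0.0, 0.0] [0.0, -0.17, 2.96]
```

>>> {"api": "apply_moves", "payload": {
  "rows": [0.9,0.1,0,0,0,0.002,0.03,1.4,0,0,0,-0.0001,0.003,0.03,1.8,0,0,0,-0.0001,0.003,0.03]
}}

```text
clock: 12.28
tcp_pos: [0.5874, 0.0999, 0.1264]
tcp_rot: [0.692, 0.146, 0.692, -0.146]
ft_force: [0.1, -0.0, -1.2]
gripper_width: 0.42
```

```bash
python3 - <<'E'
from h import *
s=stat2();look("w12");s=stat2();pred();seq(s+np.arange(.0025,.014,.0025))
E
```

```text
t 12.28 s 82.5 lat 0.09 dz 0.42 yaw 0.15 tilt 0.02 -0.02 F_tool [ 1.17 -0.01  0.1 ] T [-0.015 -0.016 -0.026]
v,l,r,lat rel block mm, z ahead mm [(330, np.int64(219), np.int64(250), np.float64(-9.98), np.float64(30.9)), (334, np.int64(214), np.int64(247), np.float64(-12.06), np.float64(33.4)), (338, np.int64(208), np.int64(244), np.float64(-14.42), np.float64(36.0)), (342, np.int64(208), np.int64(240), np.float64(-15.52), np.float64(38.6)), (346, np.int64(208), np.int64(235), np.float64(-16.89), np.float64(41.2)), (350, np.int64(209), np.int64(230), np.float64(-18.02), np.float64(43.8))]
t 12.32 s 83.0 lat 0.05 dz 0.46 yaw 0.40 tilt 0.03 -0.01 F_tool [ 1.89 -0.49 -0.92] T [ 0.014  0.04  -0.   ]
  pred z 26.8 lat -6.84;  pred z 30.1 lat -9.07;  pred z 33.3 lat -11.56;  pred z 36.2 lat -14.29;  pred z 38.9 lat -17.24;
from pose now:
85.5 [2.34, -0.01, -0.03] [-0.04, -0.21, 2.65]
88.0 [2.21, 0.0, 0.0] [0.0, -0.13, 2.47]
90.5 [2.49, 0.0, 0.0] [0.0, -0.13, 2.46]
93.0 [2.76, 0.0, 0.0] [0.0, -0.12, 2.46]
95.5 [2.86, 0.0, 0.0] [0.0, -0.11, 2.46]
```

View pics/w12.png

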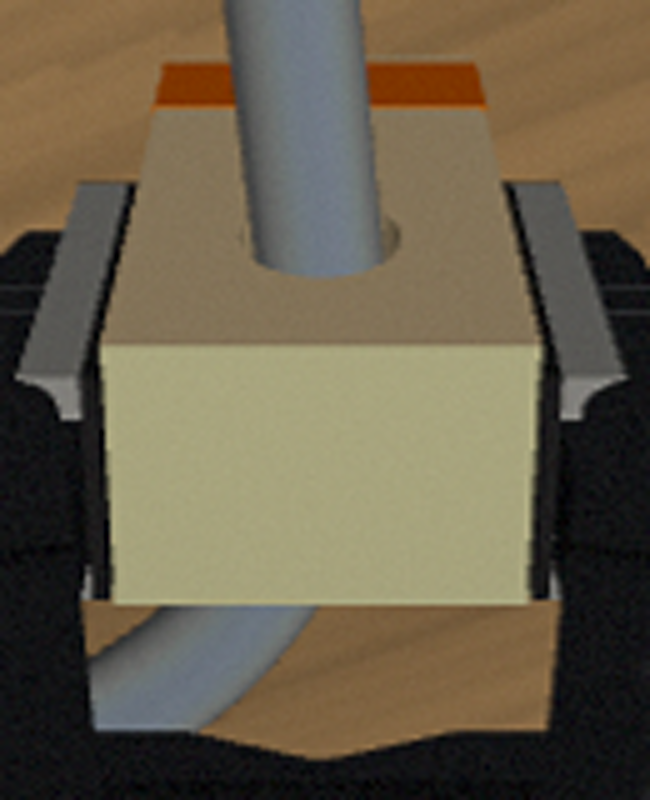

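>>> {"api": "apply_moves", "payload": {
  "rows": [2.3,0,0,0,-0.0003,0.0026,0.03,2.2,0,0,0,-0.0001,0.0025,0.03,2.5,0,0,0,-0.0001,0.0025,0.03,2.8,0,0,0,-0.0001,0.0025,0.03]
}}

```text
clock: 12.82
tcp_pos: [0.5967, 0.0943, 0.1264]
tcp_rot: [0.676, 0.208, 0.676, -0.208]
ft_force: [0.2, 0.2, -1.3]
gripper_width: 0.417
```

```bash
python3 - <<'E'
from h import *
s=stat2();look("w13");s=stat2();pred();seq(s+np.arange(.0025,.014,.0025))
E
```

```text
t 12.82 s 93.5 lat 0.01 dz 0.39 yaw 0.10 tilt 0.02 -0.02 F_tool [1.31 0.21 0.05] T [-0.013  0.021 -0.009]
v,l,r,lat rel block mm, z ahead mm [(330, np.int64(216), np.int64(248), np.float64(-11.23), np.float64(30.9)), (334, np.int64(212), np.int64(245), np.float64(-13.07), np.float64(33.4)), (338, np.int64(208), np.int64(241), np.float64(-15.18), np.float64(35.9)), (342, np.int64(208), np.int64(237), np.float64(-16.28), np.float64(38.5)), (346, np.int64(208), np.int64(233), np.float64(-17.4), np.float64(41.1)), (350, np.int64(209), np.int64(228), np.float64(-18.53), np.float64(43.7))]
t 12.88 s 94.0 lat -0.04 dz 0.38 yaw 0.53 tilt 0.02 -0.01 F_tool [ 1.36  0.09 -0.33] T [ 0.013 -0.018 -0.023]
  pred z 27.3 lat -8.11;  pred z 30.5 lat -10.53;  pred z 33.5 lat -13.18;  pred z 36.4 lat -15.90;  pred z 39.4 lat -18.61;
from pose now:
96.5 [3.39, -0.01, -0.02] [-0.12, -0.11, 2.61]
99.0 [2.86, 0.0, 0.0] [0.0, -0.11, 2.46]
101.5 [2.86, 0.0, 0.0] [0.0, -0.11, 2.46]
104.0 [2.86, 0.0, 0.0] [0.0, -0.11, 2.46]
106.5 [2.86, 0.0, 0.0] [0.0, -0.11, 2.46]
```

View pics/w13.png

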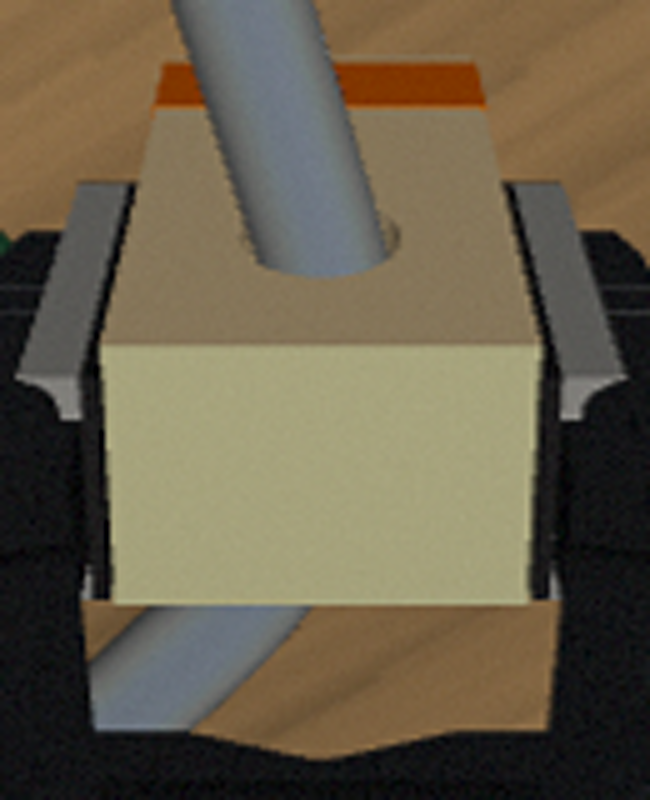

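>>> {"api": "apply_moves", "payload": {
  "rows": [3.2,0,0,0,-0.0002,0.0026,0.03,2.9,0,0,0,-0.0001,0.0025,0.03,2.9,0,0,0,-0.0001,0.0025,0.03,2.8,0,0,0,-0.0001,0.0025,0.03]
}}

```text
clock: 13.38
tcp_pos: [0.6046, 0.0873, 0.1263]
tcp_rot: [0.65, 0.279, 0.65, -0.279]
ft_force: [0.7, -0.7, -0.4]
gripper_width: 0.421
```

```bash
python3 - <<'E'
from h import *
s=stat2();look("w14");s=stat2();pred();seq(s+np.arange(.0025,.014,.0025))
E
```

```text
t 13.38 s 104.5 lat -0.00 dz 0.31 yaw 0.44 tilt 0.01 -0.03 F_tool [0.42 0.07 1.01] T [0.053 0.008 0.052]
v,l,r,lat rel block mm, z ahead mm [(330, np.int64(221), np.int64(249), np.float64(-9.72), np.float64(30.8)), (334, np.int64(218), np.int64(246), np.float64(-11.29), np.float64(33.3)), (338, np.int64(216), np.int64(243), np.float64(-12.62), np.float64(35.9)), (342, np.int64(213), np.int64(240), np.float64(-14.23), np.float64(38.4)), (346, np.int64(210), np.int64(238), np.float64(-15.59), np.float64(41.0)), (350, np.int64(209), np.int64(235), np.float64(-16.71), np.float64(43.7))]
t 13.43 s 104.5 lat -0.02 dz 0.34 yaw 0.29 tilt 0.01 -0.02 F_tool [ 0.48 -0.29  1.19] T [ 0.     0.012 -0.021]
  pred z 28.4 lat -8.66;  pred z 31.9 lat -10.69;  pred z 35.3 lat -12.72;  pred z 38.8 lat -14.75;  pred z 42.2 lat -16.78;  pred z 45.7 lat -18.81;
from pose now:
107.0 [3.16, -0.02, -0.01] [-0.16, -0.11, 2.35]
109.5 [2.86, 0.0, 0.0] [0.0, -0.11, 2.46]
112.0 [2.86, 0.0, 0.0] [0.0, -0.11, 2.46]
114.5 [2.86, 0.0, 0.0] [0.0, -0.11, 2.46]
117.0 [2.86, 0.0, 0.0] [0.0, -0.11, 2.46]
```

View pics/w14.png

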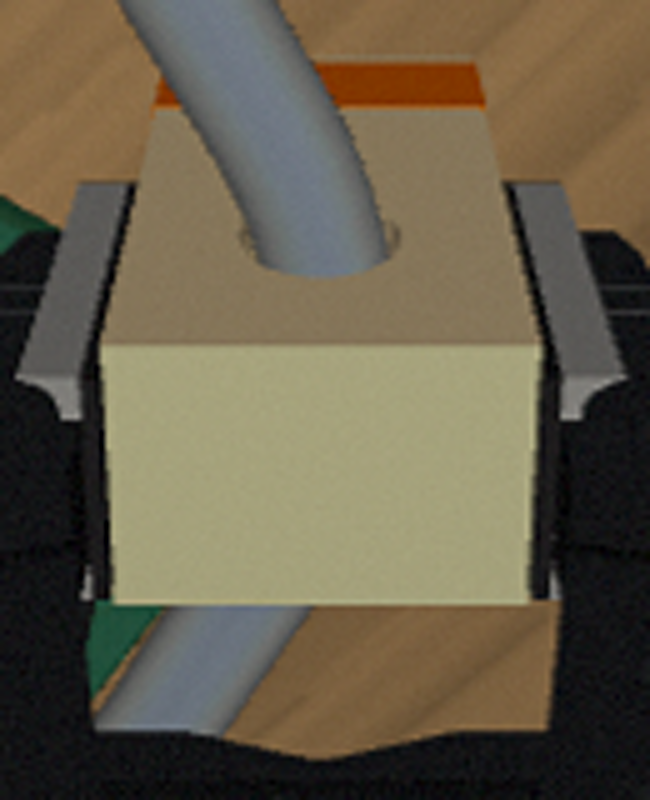

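```bash
python3 - <<'E'
import numpy as np
B=dict(np.load("bar.npz"));B["C"]=B["C"]-B["do"]*.4;np.savez("bar.npz",**B)
from h import *
s=stat2();seq(s+np.arange(.0025,.014,.0025))
E
```

```text
t 13.43 s 104.5 lat -0.21 dz 0.34 yaw 0.29 tilt 0.01 -0.02 F_tool [ 0.48 -0.29  1.19] T [ 0.     0.012 -0.021]
from pose now:
107.0 [3.16, -0.02, -0.01] [-0.16, 0.08, 2.71]
109.5 [2.86, 0.0, 0.0] [0.0, -0.11, 2.46]
112.0 [2.86, 0.0, 0.0] [0.0, -0.11, 2.46]
114.5 [2.86, 0.0, 0.0] [0.0, -0.11, 2.46]
117.0 [2.86, 0.0, 0.0] [0.0, -0.11, 2.46]
```

>>> {"api": "apply_moves", "payload": {
  "rows": [3.1,0,0,0,0.0001,0.0027,0.03,2.9,0,0,0,-0.0001,0.0025,0.03,2.9,0,0,0,-0.0001,0.0025,0.03]
}}

```text
clock: 13.8
tcp_pos: [0.6096, 0.0812, 0.1262]
tcp_rot: [0.625, 0.33, 0.626, -0.33]
ft_force: [-0.7, -0.1, -1.0]
gripper_width: 0.419
```

```bash
python3 - <<'E'
from h import *
s=stat2();look("w15");s=stat2();pred();seq(s+np.arange(.0025,.014,.0025))
E
```

```text
t 13.80 s 112.0 lat 0.04 dz 0.21 yaw -0.10 tilt -0.01 -0.04 F_tool [ 1.02 -0.66 -0.28] T [ 0.028 -0.017 -0.024]
v,l,r,lat rel block mm, z ahead mm [(330, np.int64(226), np.int64(251), np.float64(-7.94), np.float64(30.7)), (334, np.int64(225), np.int64(249), np.float64(-8.75), np.float64(33.2)), (338, np.int64(223), np.int64(247), np.float64(-9.81), np.float64(35.8)), (342, np.int64(221), np.int64(246), np.float64(-10.63), np.float64(38.3)), (346, np.int64(220), np.int64(244), np.float64(-11.46), np.float64(40.9)), (350, np.int64(218), np.int64(242), np.float64(-12.56), np.float64(43.6))]
t 13.85 s 112.5 lat 0.01 dz 0.23 yaw 0.32 tilt -0.00 -0.02 F_tool [ 1.06 -0.55 -0.27] T [ 0.051  0.044 -0.04 ]
  pred z 29.4 lat -7.39;  pred z 33.1 lat -8.84;  pred z 36.8 lat -10.30;  pred z 40.5 lat -11.76;  pred z 44.3 lat -13.21;  pred z 48.0 lat -14.67;
from pose now:
115.0 [3.19, -0.02, 0.0] [-0.28, -0.14, 2.65]
117.5 [2.86, 0.0, 0.0] [0.0, -0.11, 2.46]
120.0 [2.76, 0.0, 0.0] [0.0, -0.1, 2.46]
122.5 [2.49, 0.0, 0.0] [0.0, -0.07, 2.46]
125.0 [2.22, 0.0, 0.0] [0.0, -0.04, 2.47]
```

View pics/w15.png

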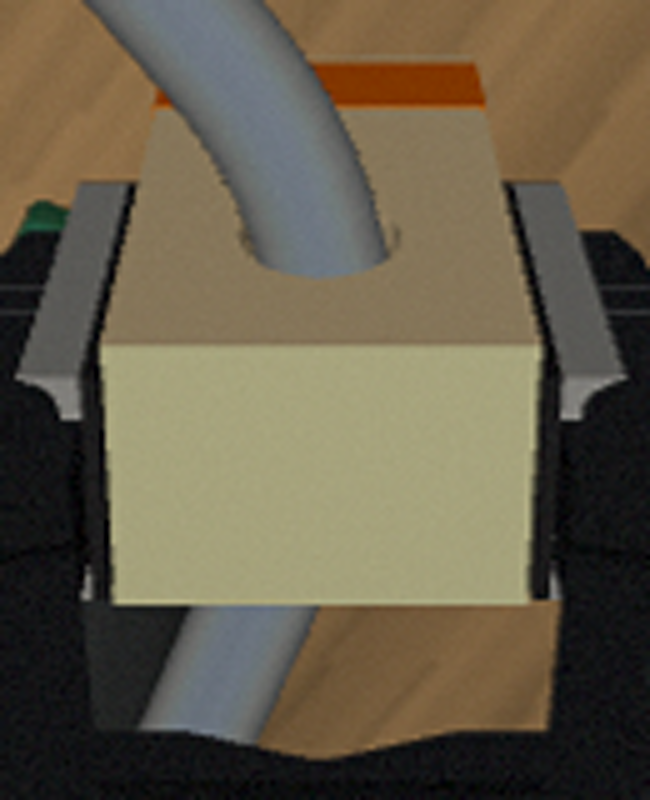

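>>> {"api": "apply_moves", "payload": {
  "rows": [3.0,0,0,-0.0002,0,0.0026,0.03,2.8,0,0,0,-0.0001,0.0025,0.03,2.7,0,0,0,0,0.0025,0.03,2.4,0,0,0,0,0.0025,0.03]
}}

```text
clock: 14.35
tcp_pos: [0.6146, 0.0723, 0.1263]
tcp_rot: [0.591, 0.388, 0.591, -0.388]
ft_force: [0.9, 0.7, -0.9]
gripper_width: 0.416
```

```bash
python3 - <<'E'
from h import *
s=stat2();look("w16");s=stat2();pred();seq(s+np.arange(.0025,.014,.0025))
E
```

```text
t 14.35 s 122.5 lat 0.24 dz 0.31 yaw 0.48 tilt -0.03 -0.04 F_tool [ 0.91  1.11 -0.25] T [-0.015 -0.017  0.036]
v,l,r,lat rel block mm, z ahead mm [(330, np.int64(235), np.int64(258), np.float64(-3.92), np.float64(30.8)), (334, np.int64(234), np.int64(260), np.float64(-3.68), np.float64(33.3)), (338, np.int64(233), np.int64(260), np.float64(-3.96), np.float64(35.9)), (342, np.int64(232), np.int64(255), np.float64(-5.52), np.float64(38.4)), (346, np.int64(232), np.int64(254), np.float64(-5.8), np.float64(41.0)), (350, np.int64(231), np.int64(253), np.float64(-6.35), np.float64(43.7))]
t 14.40 s 122.5 lat 0.25 dz 0.32 yaw 0.35 tilt -0.02 -0.03 F_tool [ 1.35 -0.05  0.72] T [-0.041 -0.021 -0.007]
  pred z 28.0 lat -4.09;  pred z 31.9 lat -4.82;  pred z 35.9 lat -5.54;  pred z 39.8 lat -6.26;  pred z 43.7 lat -6.98;  pred z 47.7 lat -7.70;
from pose now:
125.0 [2.57, -0.03, 0.02] [-0.18, -0.31, 2.38]
127.5 [1.94, 0.0, 0.0] [0.0, -0.03, 2.48]
130.0 [1.66, 0.0, 0.0] [0.0, -0.02, 2.48]
132.5 [1.39, 0.0, 0.0] [0.0, -0.02, 2.49]
135.0 [1.11, 0.0, 0.0] [0.0, -0.02, 2.49]
```

View pics/w16.png

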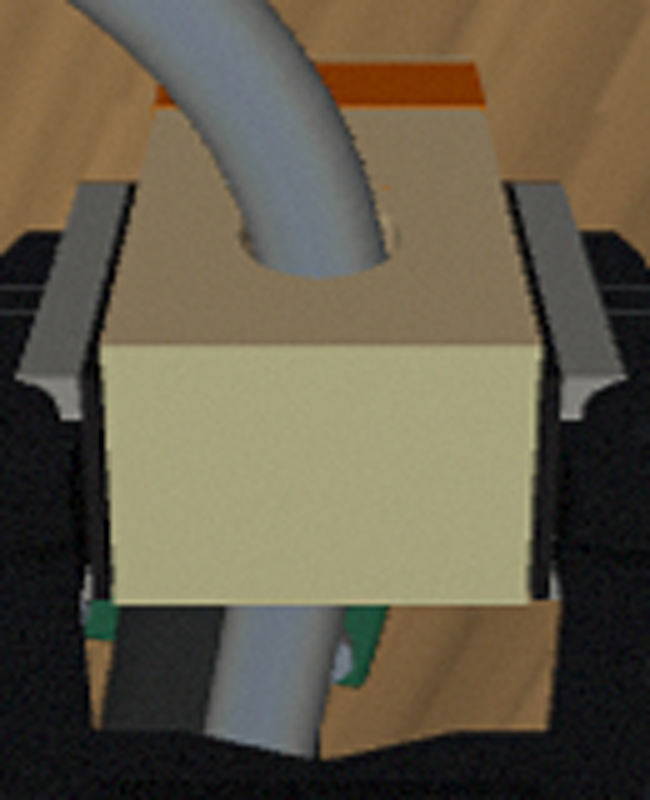

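```bash
python3 - <<'E'
import numpy as np
B=dict(np.load("bar.npz"));B["C"]=B["C"]-B["do"]*.7;np.savez("bar.npz",**B)
from h import *
s=stat2();pred();seq(s+np.arange(.0025,.014,.0025))
E
```

```text
t 14.40 s 122.0 lat -0.26 dz 0.32 yaw -0.12 tilt -0.02 -0.03 F_tool [ 1.35 -0.05  0.72] T [-0.041 -0.021 -0.007]
  pred z 28.5 lat -3.57;  pred z 32.4 lat -4.29;  pred z 36.3 lat -5.01;  pred z 40.3 lat -5.74;  pred z 44.2 lat -6.46;
from pose now:
124.5 [2.15, -0.03, 0.02] [-0.18, 0.23, 2.35]
127.0 [1.99, 0.0, 0.0] [0.0, -0.03, 2.48]
129.5 [1.72, 0.0, 0.0] [0.0, -0.02, 2.48]
132.0 [1.44, 0.0, 0.0] [0.0, -0.02, 2.49]
134.5 [1.17, 0.0, 0.0] [0.0, -0.02, 2.49]
```

>>> {"api": "apply_moves", "payload": {
  "rows": [2.1,0,0,0,0.0002,0.0024,0.03,2.0,0,0,0,0,0.0025,0.03,1.7,0,0,0,0,0.0025,0.03,1.4,0,0,0,0,0.0025,0.03]
}}

```text
clock: 14.9
tcp_pos: [0.6183, 0.0626, 0.1263]
tcp_rot: [0.564, 0.426, 0.564, -0.426]
ft_force: [0.1, 0.1, -0.8]
gripper_width: 0.422
```

```bash
python3 - <<'E'
from h import *
s=stat2();look("w17");s=stat2();pred();seq(s+np.arange(.0025,.014,.0025))
E
```

```text
t 14.90 s 132.5 lat 0.03 dz 0.28 yaw 0.10 tilt -0.03 -0.03 F_tool [ 0.79  0.09 -0.11] T [0.013 0.019 0.013]
v,l,r,lat rel block mm, z ahead mm [(330, np.int64(240), np.int64(263), np.float64(-1.4), np.float64(30.8)), (334, np.int64(240), np.int64(262), np.float64(-1.66), np.float64(33.3)), (338, np.int64(240), np.int64(262), np.float64(-1.67), np.float64(35.8)), (342, np.int64(240), np.int64(262), np.float64(-1.67), np.float64(38.4)), (346, np.int64(240), np.int64(262), np.float64(-1.68), np.float64(41.0)), (350, np.int64(240), np.int64(262), np.float64(-1.69), np.float64(43.6))]
t 14.95 s 132.5 lat 0.03 dz 0.31 yaw 0.02 tilt -0.03 -0.02 F_tool [ 0.83 -0.2   0.53] T [-0.008 -0.005 -0.047]
  pred z 26.2 lat -1.15;  pred z 30.2 lat -1.35;  pred z 34.2 lat -1.55;  pred z 38.2 lat -1.75;  pred z 42.2 lat -1.95;  pred z 46.2 lat -2.15;
from pose now:
135.0 [1.13, -0.02, 0.03] [-0.19, -0.04, 2.26]
137.5 [0.84, 0.0, 0.0] [0.0, -0.01, 2.5]
140.0 [0.56, 0.0, 0.0] [0.0, -0.01, 2.5]
142.5 [0.29, 0.0, 0.0] [0.0, -0.01, 2.5]
145.0 [0.04, 0.0, 0.0] [0.0, -0.0, 2.5]
```

View pics/w17.png

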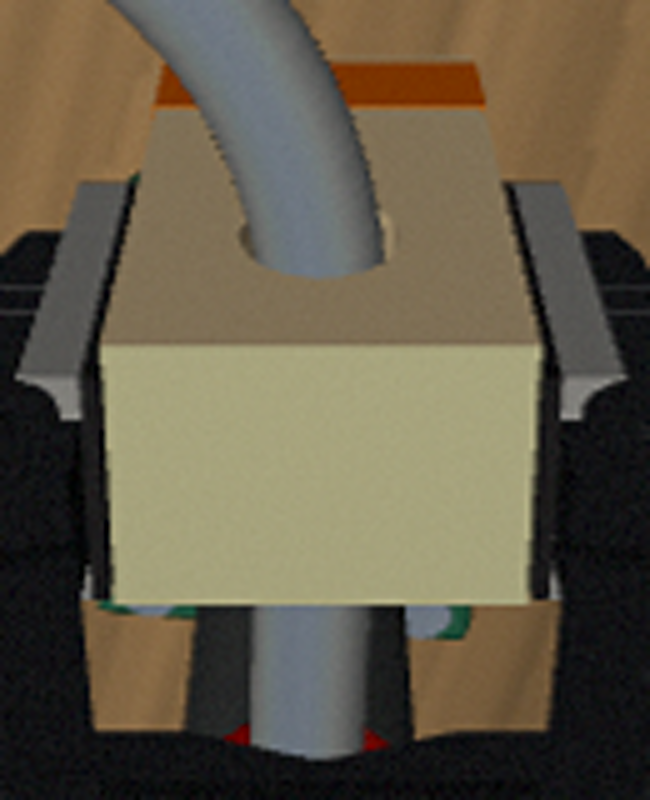

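```bash
cat >> h.py <<'E'
def edges(name,v0=615,v1=725,hint=None):
    """sub-pixel bar edges in the 5x crop by gradient; returns line of centre in tool frame"""
    im=cv2.imread(f"pics/{name}.png");hs=cv2.cvtColor(im,cv2.COLOR_BGR2HSV).astype(float)
    f=cv2.GaussianBlur(hs[...,0],(0,0),2.5) # hue: bar bluish
    p,R=tool();Q=[]
    for v in range(v0,v1,5):
        w=np.nonzero(f[v,110:540]>60)[0]+110
        if len(w)<60: continue
        g=max(np.split(w,np.nonzero(np.diff(w)>1)[0]+1),key=len)
        def sub(i,j): a,b=f[v,i],f[v,j];return i+(60-a)/(b-a)*(j-i)
        l=sub(g[0]-1,g[0]);r=sub(g[-1],g[-1]+1)
        u=190+((l+r)/2-2)/5;q=wt(u,205+(v-2)/5,p[2]-.145,0);Q.append((q[2]*1000,1000*(q[1]+.00066),r-l))
    Q=np.array(Q);c=np.polyfit(Q[:,0],Q[:,1],1);print(name,"slope deg",np.degrees(np.arctan(c[0])).round(2),"lat at z=20,35:",np.polyval(c,[20,35]).round(2),"width",Q[:,2].min().round(1),Q[:,2].max().round(1),"resid",np.std(Q[:,1]-np.polyval(c,Q[:,0])).round(3))
E
python3 - <<'E'
from h import *
for n in ("w6","w8","w14","w15","w16","w17"): edges(n)
E
```

```text
w6 slope deg -0.98 lat at z=20,35: [1.28 1.02] width 75.0 105.4 resid 0.314
w8 slope deg -0.17 lat at z=20,35: [1.18 1.13] width 74.6 90.5 resid 0.119
w14 slope deg -29.78 lat at z=20,35: [ -3.29 -11.88] width 92.4 111.2 resid 0.225
w15 slope deg -21.13 lat at z=20,35: [-3.65 -9.45] width 81.3 106.1 resid 0.245
w16 slope deg -10.2 lat at z=20,35: [-2.79 -5.49] width 76.1 90.8 resid 0.194
w17 slope deg -1.87 lat at z=20,35: [-1.89 -2.38] width 72.7 86.5 resid 0.114
```

>>> {"api": "apply_moves", "payload": {
  "rows": [0.9,0,0,0,0,0.0024,0.03,0.7,0,0,0,0,0.0025,0.03,0.4,0,0,0,0,0.0025,0.03,0.2,0,0,0,0,0.0025,0.03]
}}

```text
clock: 15.45
tcp_pos: [0.6211, 0.0521, 0.1263]
tcp_rot: [0.555, 0.438, 0.555, -0.438]
ft_force: [-0.5, 1.8, -1.1]
gripper_width: 0.421
```

```bash
python3 - <<'E'
from h import *
s=stat2();look("w18");s=stat2();pred()
E
```

```text
t 15.45 s 143.0 lat 0.12 dz 0.29 yaw 0.51 tilt -0.03 -0.02 F_tool [ 1.13 -0.04 -1.86] T [ 0.049 -0.002  0.052]
v,l,r,lat rel block mm, z ahead mm [(330, np.int64(243), np.int64(265), np.float64(-0.14), np.float64(30.8)), (334, np.int64(243), np.int64(265), np.float64(-0.14), np.float64(33.3)), (338, np.int64(243), np.int64(265), np.float64(-0.14), np.float64(35.8)), (342, np.int64(243), np.int64(265), np.float64(-0.14), np.float64(38.4)), (346, np.int64(244), np.int64(265), np.float64(0.12), np.float64(41.0)), (350, np.int64(244), np.int64(265), np.float64(0.12), np.float64(43.6))]
t 15.50 s 143.5 lat 0.09 dz 0.27 yaw 0.51 tilt -0.04 -0.01 F_tool [ 2.4  -0.07  0.52] T [0.017 0.005 0.018]
  pred z 27.4 lat -0.35;  pred z 31.4 lat -0.38;  pred z 35.4 lat -0.42;  pred z 39.4 lat -0.45;  pred z 43.4 lat -0.49;  pred z 47.4 lat -0.53;
```

View pics/w18.png

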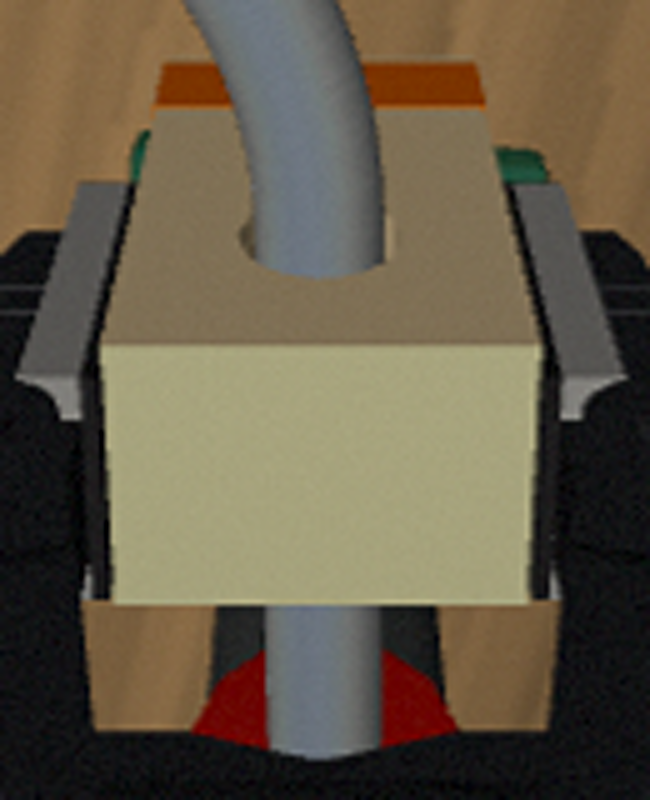

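>>> {"api": "apply_moves", "payload": {
  "rows": [0,0,0,0,0,0.003,0.03,0,0,0,0,0,0.003,0.03,0,0,0,0,0,0.003,0.03,0,0,0,0,0,0.003,0.03,0,0,0,0,0,0.003,0.03,0,0,0,0,0,0.003,0.03]
}}

```text
clock: 16.25
tcp_pos: [0.6256, 0.033, 0.1263]
tcp_rot: [0.555, 0.438, 0.555, -0.438]
ft_force: [0.8, -0.3, -1.5]
gripper_width: 0.417
```

```bash
python3 - <<'E'
from h import *
s=stat2();look("w19");s=stat2()
E
```

```text
t 16.25 s 163.0 lat 0.27 dz 0.27 yaw 0.53 tilt -0.03 -0.01 F_tool [1.51 0.72 0.47] T [-0.047  0.016  0.004]
v,l,r,lat rel block mm, z ahead mm [(350, np.int64(283), np.int64(283), np.float64(14.87), np.float64(43.6))]
t 16.30 s 163.0 lat 0.27 dz 0.29 yaw 0.52 tilt -0.03 0.00 F_tool [ 1.   -0.87  0.38] T [-0.028 -0.041 -0.002]
```

View pics/w19.png

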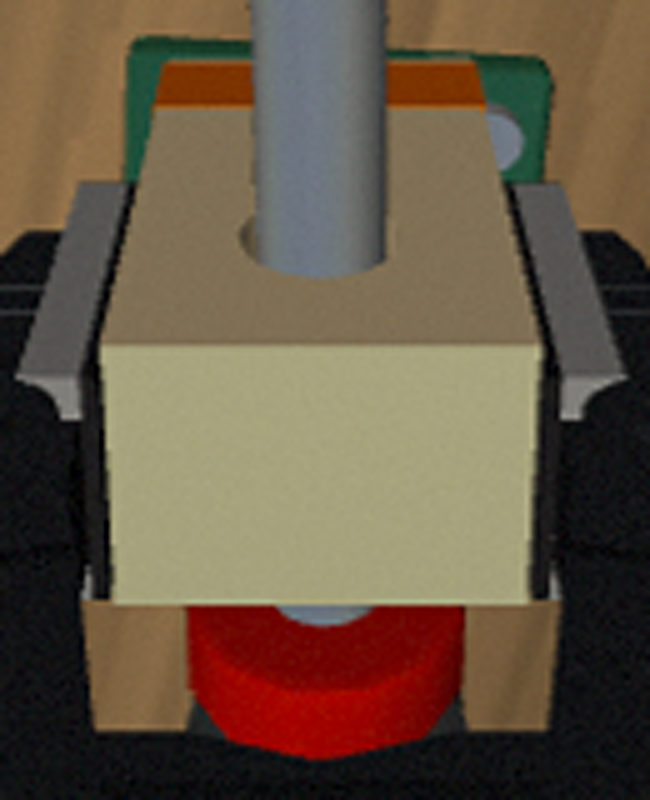

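```bash
python3 - <<'E'
from h import *
print(wt(254,205+690/5,-.0332,0),wt(254,205+622/5,-.0247,0),"block lead face z 12")
E
```

```text
[-0.0332     -0.0007953   0.02470231] [-0.0247     -0.00079407  0.0248859 ] block lead face z 12
```

Consistent from two features: the buffer's face is about 12.8 mm ahead of the block's leading face.

>>> {"api": "apply_moves", "payload": {
  "rows": [0,0,0,0,0,0.003,0.03,0,0,0,0,0,0.003,0.03,0,0,0,0,0,0.003,0.03,0,0,0,0,0,0.0015,0.03,0,0,0,0,0,0,0.03]
}}

```text
clock: 16.92
tcp_pos: [0.6283, 0.0217, 0.1263]
tcp_rot: [0.555, 0.438, 0.555, -0.438]
ft_force: [0.7, -0.1, -0.9]
gripper_width: 0.42
```

```bash
python3 - <<'E'
from h import *
s=stat2();force(3);look("w20");s=stat2();print(tool()[0])
E
```

```text
t 16.93 s 174.5 lat 0.37 dz 0.28 yaw 0.51 tilt -0.03 -0.00 F_tool [0.9  0.62 0.27] T [-0.003 -0.023 -0.006]
meanF tool [ 1.08  0.39 -0.23] T [0.012 0.031 0.004]
v,l,r,lat rel block mm, z ahead mm [(338, np.int64(244), np.int64(245), np.float64(-4.98), np.float64(35.8)), (342, np.int64(248), np.int64(261), np.float64(0.12), np.float64(38.4)), (346, np.int64(221), np.int64(225), np.float64(-16.1), np.float64(41.0)), (350, np.int64(218), np.int64(226), np.float64(-16.7), np.float64(43.6))]
t 17.12 s 174.5 lat 0.39 dz 0.29 yaw 0.53 tilt -0.03 -0.00 F_tool [ 1.58 -0.14 -0.95] T [0.053 0.007 0.018]
[0.62825297 0.02187139 0.12628522]
```

View pics/w20.png

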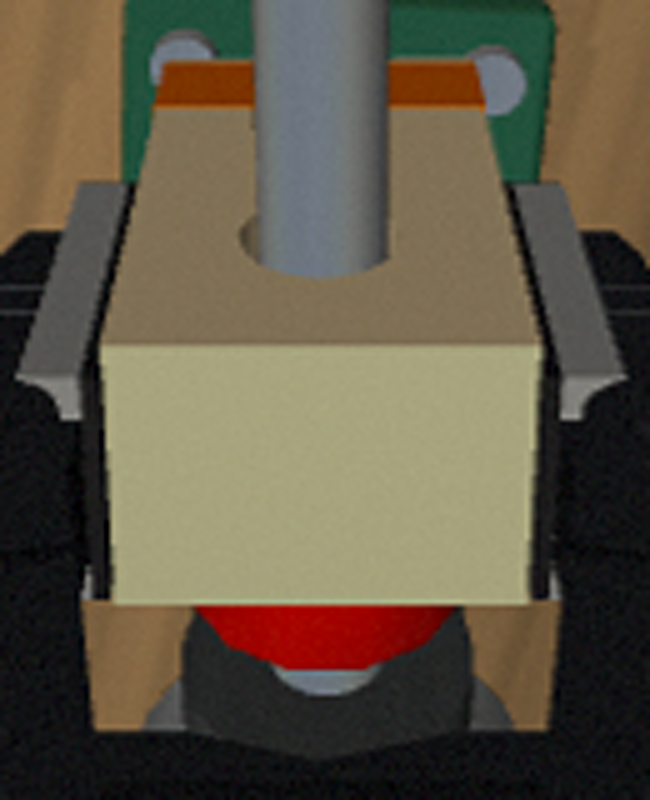

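```bash
python3 - <<'E'
from h import *
print(wt(254,205+668/5,-.0332,0),"before rear edge",wt(254,205+757/5,-.0332,0))
E
```

```text
[-0.0332     -0.00079445  0.02220247] before rear edge [-0.0332     -0.00079797  0.03249905]
```

>>> {"api": "apply_moves", "payload": {
  "rows": [0,0,0,0,0,0.001,0.03,0,0,0,0,0,0.001,0.03,0,0,0,0,0,0.001,0.03,0,0,0,0,0,0,0.03]
}}

```text
clock: 17.62
tcp_pos: [0.6289, 0.0193, 0.1263]
tcp_rot: [0.555, 0.438, 0.555, -0.438]
ft_force: [-0.3, 1.1, -0.3]
gripper_width: 0.418
```

```bash
python3 - <<'E'
from h import *
s=stat2();force(3);look("w21");s=stat2();print(tool()[0])
E
```

```text
t 17.62 s 177.0 lat 0.43 dz 0.28 yaw 0.55 tilt -0.03 -0.03 F_tool [ 0.34  0.01 -1.15] T [ 0.025  0.151 -0.032]
meanF tool [ 0.49 -0.12 -1.29] T [-0.002  0.153 -0.044]
v,l,r,lat rel block mm, z ahead mm [(338, np.int64(249), np.int64(261), np.float64(0.37), np.float64(35.8)), (342, np.int64(221), np.int64(225), np.float64(-16.01), np.float64(38.4)), (346, np.int64(218), np.int64(226), np.float64(-16.61), np.float64(41.0)), (350, np.int64(217), np.int64(228), np.float64(-16.44), np.float64(43.6))]
t 17.82 s 177.0 lat 0.41 dz 0.27 yaw 0.56 tilt -0.04 -0.02 F_tool [ 0.79 -0.97 -0.53] T [ 0.018  0.145 -0.02 ]
[0.62887729 0.01924182 0.12626888]
```

View pics/w21.png

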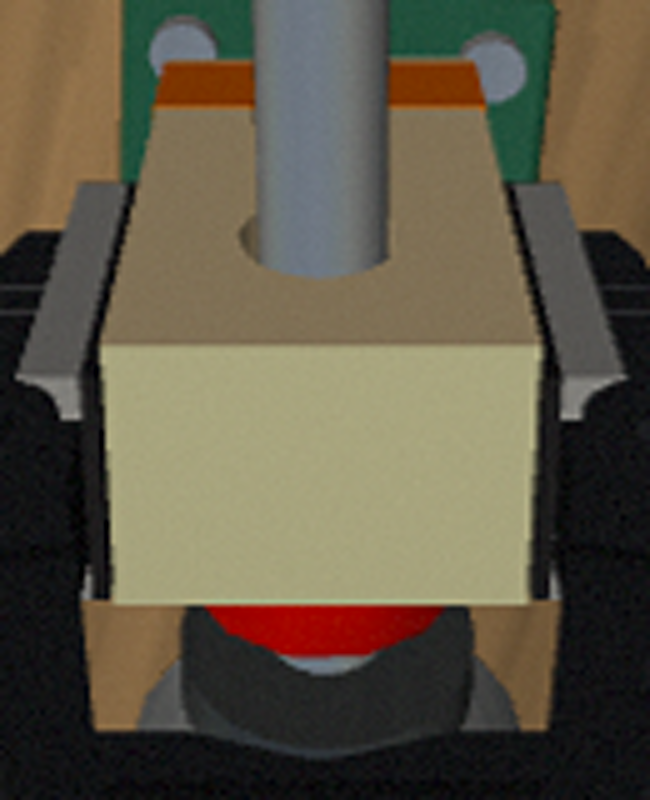

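>>> {"api": "apply_moves", "payload": {
  "rows": [0,0,0,0,0,0.001,0.03,0,0,0,0,0,0.001,0.03,0,0,0,0,0,0.001,0.03,0,0,0,0,0,0,0.03]
}}

```text
clock: 18.32
tcp_pos: [0.6294, 0.017, 0.1263]
tcp_rot: [0.555, 0.438, 0.556, -0.438]
ft_force: [-1.2, 3.7, -0.2]
gripper_width: 0.413
```

```bash
python3 - <<'E'
from h import *
s=stat2();force(3);look("w22");s=stat2();print(tool()[0])
E
```

```text
t 18.32 s 179.5 lat 0.45 dz 0.31 yaw 0.58 tilt -0.04 -0.09 F_tool [ 0.24 -0.28 -3.84] T [-0.001  0.418 -0.099]
meanF tool [ 0.46 -0.18 -3.65] T [-0.013  0.43  -0.062]
v,l,r,lat rel block mm, z ahead mm [(334, np.int64(224), np.int64(225), np.float64(-15.08), np.float64(33.3)), (338, np.int64(221), np.int64(225), np.float64(-15.93), np.float64(35.8)), (342, np.int64(218), np.int64(226), np.float64(-16.53), np.float64(38.4)), (346, np.int64(217), np.int64(227), np.float64(-16.61), np.float64(41.0)), (350, np.int64(216), np.int64(230), np.float64(-16.19), np.float64(43.6))]
t 18.52 s 179.5 lat 0.46 dz 0.29 yaw 0.59 tilt -0.04 -0.08 F_tool [-0.98 -0.6  -3.73] T [-0.076  0.431 -0.055]
[0.62943917 0.01699499 0.12628952]
```

View pics/w22.png

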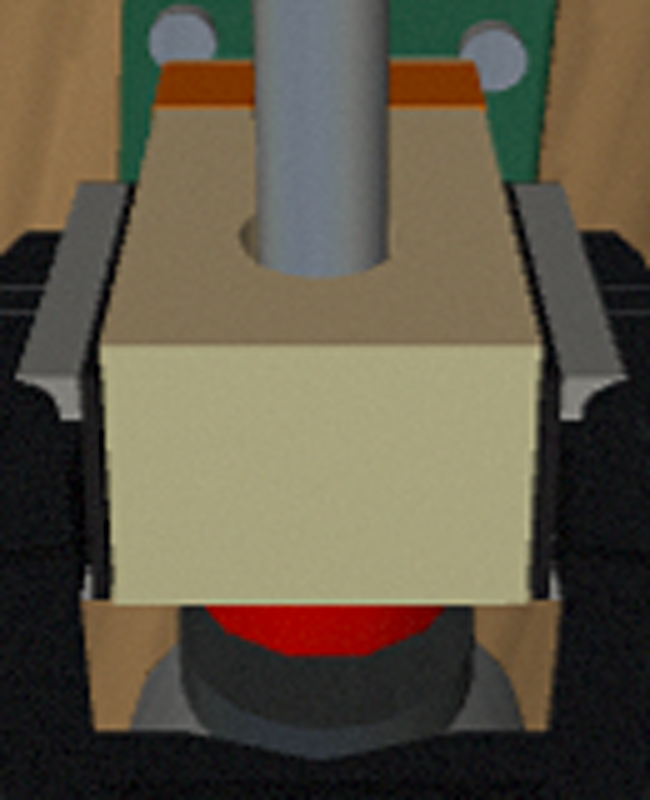

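Buffer force is about 3.65 N, so travel is about 4 mm. Next I'll ease back to light contact.

>>> {"api": "apply_moves", "payload": {
  "rows": [0,0,0,0,0,-0.001,0.03,0,0,0,0,0,-0.001,0.03,0,0,0,0.0003,0,-0.001,0.03,0,0,0,0.0004,0,0,0.03,0,0,0,0.0004,0,0,0.03]
}}

```text
clock: 19.15
tcp_pos: [0.6291, 0.0192, 0.1254]
tcp_rot: [0.555, 0.438, 0.555, -0.438]
ft_force: [0.0, 0.3, -1.0]
gripper_width: 0.418
```

```bash
python3 - <<'E'
from h import *
s=stat2();force(4);s=stat2();print(tool()[0])
E
```

```text
t 19.15 s 177.0 lat 0.58 dz -0.65 yaw 0.56 tilt -0.01 0.00 F_tool [ 0.96  0.09 -0.32] T [-0.     0.118  0.018]
meanF tool [ 0.57  0.11 -0.82] T [0.005 0.122 0.011]
t 19.35 s 177.0 lat 0.55 dz -0.74 yaw 0.56 tilt -0.02 -0.01 F_tool [ 0.16 -0.05 -1.07] T [-0.052  0.131  0.044]
[0.62900415 0.01933708 0.12526035]
```

>>> {"api": "apply_moves", "payload": {
  "rows": [0,0,0,0.0004,0,0,0.03,0,0,0,0.0004,0,0,0.03,0,0,0,0,0,0,0.03]
}}

```text
clock: 19.73
tcp_pos: [0.629, 0.0193, 0.125]
tcp_rot: [0.555, 0.438, 0.555, -0.438]
ft_force: [-0.9, 1.0, -0.3]
gripper_width: 0.418
```

```bash
python3 - <<'E'
from h import *
s=stat2();force(4);s=stat2()
E
```

```text
t 19.73 s 177.0 lat 0.58 dz -1.03 yaw 0.56 tilt -0.01 -0.00 F_tool [ 0.33 -0.62 -1.21] T [-0.046  0.161 -0.079]
meanF tool [-1.02 -0.95 -1.12] T [ 0.002  0.188 -0.142]
t 19.93 s 177.0 lat 0.60 dz -1.03 yaw 0.56 tilt -0.01 -0.00 F_tool [-0.91 -0.84 -1.35] T [ 0.015  0.231 -0.179]
```

>>> {"api": "apply_moves", "payload": {
  "rows": [0,0,0,0,0,0,0.04,0,0,0,0,0,0,0.044,0,0,0,0,0,0,0.05,0,0,0,0,0,0,0.06,0,0,0,0,0,0,0.06]
}}

```text
clock: 20.55
tcp_pos: [0.6294, 0.0187, 0.1247]
tcp_rot: [0.555, 0.438, 0.555, -0.438]
ft_force: [-1.1, 0.0, 0.5]
gripper_width: 0.704
```

```bash
python3 - <<'E'
from h import *
print(ctrl.observe()['ft_force'],ctrl.observe()['gripper_width'])
f=ctrl.grab_frame("wrist");cv2.imwrite("pics/w23.png",f[:,:,::-1])
E
```

```text
[-1.12952946  0.04383646  0.5376126 ] 0.7038514726663977
```

View pics/w23.png

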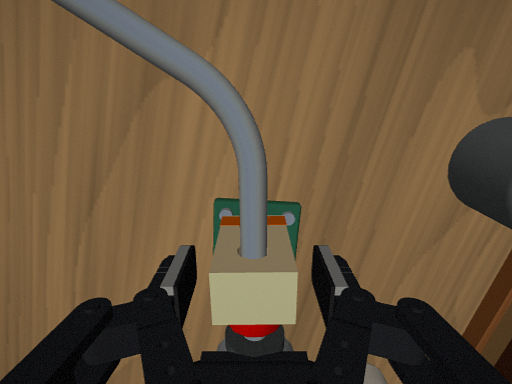

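Released: the block hangs upright against the red buffer, with clear gaps to both fingers. I'm withdrawing straight up.

>>> {"api": "apply_moves", "payload": {
  "rows": [0,0,0,-0.01,0,0,0.06,0,0,0,-0.03,0,0,0.06,0,0,0,-0.05,0,0,0.06,0,0,0,-0.05,0,0,0.06,0,0,0,-0.03,0,0,0.06,0,0,0,0,0,0.04,0.06,0,0,0,0,0,0.04,0.06,0,0,0,0,0,0,0.06]
}}

```text
clock: 21.6
tcp_pos: [0.6487, -0.0602, 0.3075]
tcp_rot: [0.558, 0.438, 0.553, -0.436]
ft_force: [-0.3, -0.1, -0.8]
gripper_width: 0.704
```

```bash
python3 - <<'E'
from h import *
p,R=tool();m=ctrl.camera_model("wrist");f=ctrl.grab_frame("wrist");np.save("w24.npy",m,allow_pickle=True);cv2.imwrite("pics/w24.png",f[:,:,::-1]);print(p)
f=ctrl.grab_frame("scene");cv2.imwrite("pics/s24f.png",f[:,:,::-1]);cv2.imwrite("pics/s24.png",cv2.resize(f[120:290,190:380,::-1],None,fx=4,fy=3.5,interpolation=cv2.INTER_CUBIC))
E
```

```text
[ 0.64867012 -0.06016353  0.30746041]
```

View pics/w24.png

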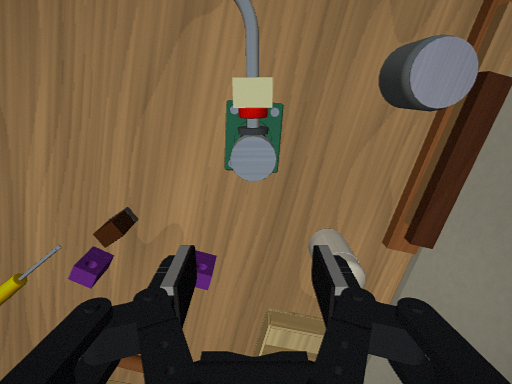

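View pics/s24.png

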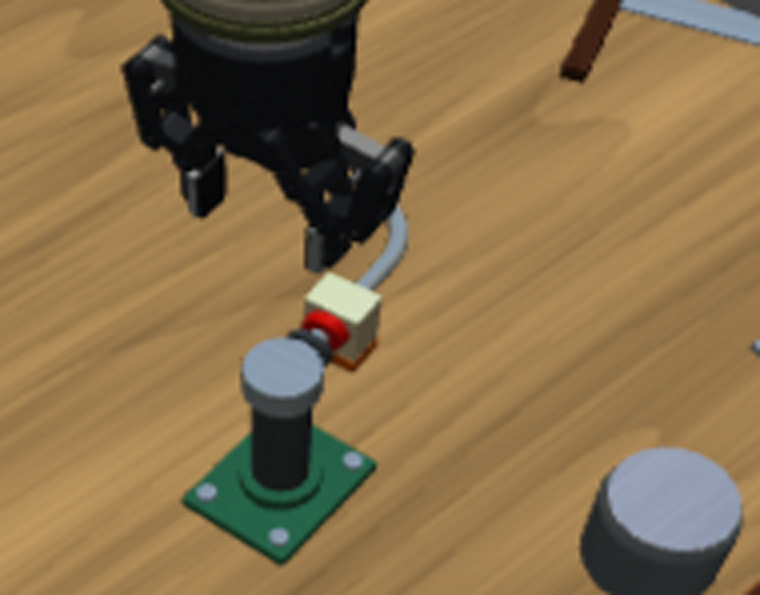

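```bash
python3 - <<'E'
from h import *
m=np.load("w24.npy",allow_pickle=True).item();im=cv2.imread("pics/w24.png");hsv=cv2.cvtColor(im,cv2.COLOR_BGR2HSV)
cv2.imwrite("pics/w24c.png",cv2.resize(im[60:200,205:305],None,fx=5,fy=4))
roi=np.zeros(im.shape[:2],np.uint8);roi[70:115,225:285]=1
mk=((hsv[...,2]>150)&(hsv[...,1]<95)&(hsv[...,0]>20)&(hsv[...,0]<45)&(roi>0)).astype(np.uint8)
c=max(cv2.findContours(mk,0,2)[0],key=cv2.contourArea);print(cv2.boundingRect(c))
P=np.array([onz(m,u,v,.1615)[:2] for u,v in c[:,0].astype(float)]);r=cv2.minAreaRect((P*1000).astype(np.float32));print(r)
roi[:]=0;roi[132:185,222:285]=1
mk=((hsv[...,2]>110)&(hsv[...,1]<60)&(roi>0)).astype(np.uint8);c=max(cv2.findContours(mk,0,2)[0],key=cv2.contourArea)
(u,v),rad=cv2.minEnclosingCircle(c);pc=onz(m,u,v,.157)[:2]*1000;print("post",u,v,rad,pc,"dist",np.hypot(*(np.array(r[0])-pc)))
E
```

```text
(232, 77, 41, 31)
((628.976806640625, 20.463584899902344), (35.95559310913086, 25.551898956298828), 13.554027557373047)
post 251.28260803222656 158.5 23.92351722717285 [642.42289932 -39.48380766] dist 61.43685606353615
```

View pics/w24c.png

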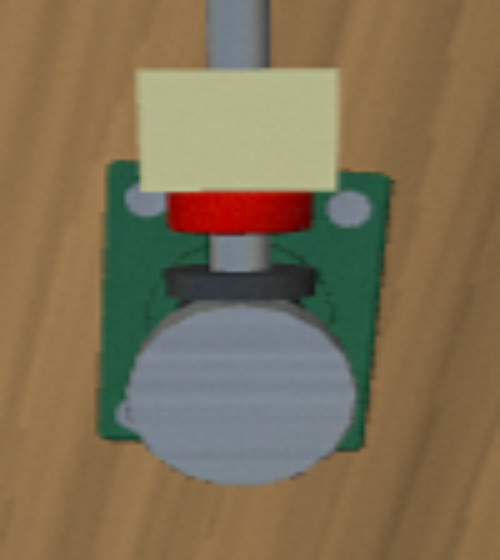

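```bash
python3 - <<'E'
from rig import ctrl
print(ctrl.observe()['clock'],ctrl.close_job())
E
```

```text
the job is handed in; nothing more can be done
21.7 None
```

The block is threaded on the bar, pressed home and released. It hangs upright against the red buffer, and I handed the job in at 21.7 s.

- **Threading:** I gripped the pale block across its y faces and worked it round the bend in steps of about 2.5 mm. The wrist camera and the force readings guided each step. Up to the buffer, contact forces stayed within sensor noise, 2.5 N or less.
- **Pressing:** I pushed the buffer to about 3.65 N, which is roughly 4 mm of travel. I then eased back to about 1 mm, lowered the block until the bar carried it, and let go.
- **Position:** The last wrist and scene pictures show the block upright with its leading face against the buffer and the robot clear. Block centre to post axis measured 61.4 mm against the nominal 63 mm. That would mean the buffer was still pressed about 1.6 mm, but it is within the camera calibration error.
- **Bar:** Block heading after release was 103.5° and the inner leg was 102.9° before threading, so the bar has not visibly swung.
- **Disagreements:** My first bar position from a distance was about 1.5 mm off sideways, and the inner leg about 0.5 mm. I corrected both from close views on the way. I could not measure the bore's height on the bar by camera, only by force.
- **Other objects:** I made no moves near the blank, the square or the purple blocks. The blank, the square's stock and two of the purple blocks showed in the last pictures, but I did not measure whether any had moved.

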